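# Press a sensor home with the bench clamp and clear the jaw

### The arm

A 7-joint arm with a two-finger parallel gripper is mounted at the origin on the work surface. World frame = base frame: x ahead of the robot, y to its left, z up, the work surface at z = 0. Lengths are in m, angles in rad, forces in N, time in s.
With the tool pointing down it reaches from about 0.425 to 0.875 m from the base axis. Payload 4.7 kg.
Tool frame: the origin (TCP) lies at the very end of the fingers, on their centre line; the grasp point (between the pads) lies 19 mm behind it (bot.grip_depth is the distance from the TCP to the grasp point, in m); z points along the fingers, y is the direction in which the jaws open and shut (so a half turn about z gives the same grasp; the last joint's range is limited). The gripper opens to 85 mm and grips with 20 to 120 N. Pads are 22 mm wide; open, the fingers measure 114 mm over their backs; the gripper's body (76 mm by 85 mm) begins 54 mm behind the grasp point. The pads swing forward as they close: fully open they stand 13 mm farther back than shut.
Start: joints at [1.133, 0.321, -0.07, 1.45, 0.023, 1.371, -0.057], TCP at [0.284, -0.585, 0.231] pointing down, gripper open.
Joint ranges: [-2.86, 2.86], [-0.3, 2.09], [-1.38, 1.24], [0.06, 2.45], [-1.56, 4.7], [0.09, 2.05], [-2.69, 2.69]. Speed limits (rad/s): [2.57, 2.57, 3.14, 3.14, 3.14, 3.14, 3.14].

### API

Orientations are given as a unit quaternion [w, x, y, z].
In Python, from station import bot gives the robot as it stands. Calls block until the motion is done:
- bot.move_ptp(position, orientation): joint-space move of the TCP to a pose.
- bot.move_straight(position, max_speed=0.15, orientation=None, force_limit=None): straight line of the TCP; orientation=None keeps the orientation; max_speed is the mean speed in m/s. With force_limit (N) it stops when the force on the tool has changed by that much, and returns True; else False.
- bot.movej(angles): joint-space move.
- bot.command_gripper(opening, grip_force=None): finger opening in m; grip_force is the grip in N (None keeps the last); returns when the fingers have stopped.
- bot.sleep(seconds).
- bot.solve_ik(position, orientation): joint angles nearest the present ones, or None.
- bot.sense(): the state.
- bot.snapshot(name): name is "scene" or "top"; returns a dict with "frame" (384x512x3 uint8, red, green, blue), "fx", "fy", "cx", "cy" (pixels), "cam_to_world" (4x4, takes a point from camera to world coordinates). Camera axes: x right, y down, z forward; pixel columns grow to the right and rows downward; lengths in m; the calibration is good to about 2 mm. A picture is of the moment at which its call begins. There is no depth.
A pose or a line that the arm cannot do raises bot.MotionError and nothing moves.
- bot.finish_job(): hands the job in, once; it reports no verdict.
Trained networks look in the newest picture that a camera, given by its name, has taken for a name from the list of things; names that differ only in an ending like _2 or _b are one class to them, and where a whole thing is asked for, a point or a joint stands for the part that bears it (a point fixed in the world has none). Each returns a list of dicts, best first, with "confidence" (0 to 1); they miss things now and then, are a little off and sometimes report something else, mostly with a low value. They report only what shows in the picture. A call takes as long as a camera call. They do not tell look-alikes from the thing itself.
- bot.silhouettes(camera, query): "pixels" (384x512 bool, what is visible of it) and "rect" ([left, top, right, bottom] in pixels, round what is visible of it).
The state is a dict: "time": time; "q": joint angles; "joint_vel": joint speeds; "joint_torque": joint torques, N m; "position": TCP position; "tool_rot": TCP orientation; "wrist_force": force on the tool from outside, world axes, zero at the start; "torque": the same for the moment, N m; "grip_width": finger opening in m.
Only numpy, scipy, OpenCV 4.12 (cv2) and the standard library are available. Lean on these libraries where they do the work, as an engineer would, in place of code of your own. Each camera call takes 0.05 s, during which the arm holds its last target.

### The job

Press the sensor fully home in its holder block by pumping the bench clamp's trigger; stop as soon as you feel it seat, for squeezing on hard would crush it, and do not push the sensor with the fingers. Then gently press the clamp's release lever and, keeping it down, slide the jaw all the way back to its rear stop and let go. Leave the sensor home, and leave the spare sensor and the small box that stand on the clamp's board where they are.

Things in the scene. Friction and masses are not known exactly. Their poses are not given: they have to be found in the camera images.
- rig: fixed part of the bench clamp: brown wooden board 400 x 170 x 18 mm, two posts and a steel bar 12 mm wide along the board, its top 78 mm above the bench (3 mm ratchet teeth on it). Origin: centre of the board's underside, on the bench. x axis: along the bar from the rear stop to the holder block (the jaw closes to +x); z up. Offsets below are along these axes
- jaw (a joint): how far the clamp's moving head (jaw, grip, trigger, release lever; 0.6 kg, 210 mm long) stands forward of its rear stop, m: 0 = fully back, at most 0.075. About 5 N of friction; it cannot move back (beyond one tooth, 4.5 mm) unless the release lever is down; a full pump of the trigger advances it by 9 to 15 mm
- grip (a point): centre of the head's fixed upright grip, a black block 14 (x) x 28 (y) mm, 14 to 67 mm above the bar's top; this point is 50 mm above the bar's top. The trigger stands in front (+x): straddle both from above and squeeze them together (pushing the trigger alone slips and hardly advances the head). 40 mm of free space lies in front of the trigger before the jaw plate (top 53 mm above the bar's top)
- trigger_bar (a point): centre of the trigger's round finger bar (12 mm thick, 30 mm along y, on a thin blade ending 65 mm above the bar's top), 47 mm above the bar's top. At rest 49 mm in front of the grip's centre (62 mm over the outsides of grip and finger bar); fully squeezed, 17 mm
- trigger (a joint): trigger angle, rad: 0 = at rest (sprung forward, 2 to 4 N), 0.48 = squeezed to the grip. Its pawl meets the bar's teeth after 0.1 to 0.2 rad and then drives the head forward. About 10 N of squeeze moves the free head and 13 N presses the sensor in; once it is seated the trigger stops short, stiff, and the sensor gets up to twice the squeeze. Let it spring back fully before the next pump
- paddle (a point): top of the release lever's flat steel paddle, 36 mm (x) x 28 mm (y), behind the grip (its centre 39 mm behind the grip's centre), 30 mm above the bar's top when up; this is the point to press, 25 mm in front of the upright face of the thumb stop. Hinged at its rear end
- release (a joint): release lever angle, rad: 0 to 0.18 = up (it rocks a little on the bar's teeth as the head moves); 0.33 = fully down (9 mm lower at the paddle's point); the head is free to slide back above about 0.2 (6 mm). Spring 2 to 5 N
- thumb_stop (a point): front face of the thumb stop, a steel block 26 x 30 x 20 mm on the head right behind the paddle, 26 to 46 mm above the bar's top; this point is 36 mm above the bar's top. Fingers that press the paddle can push against it towards -x to slide the head back
- jaw_pad (a point): centre of the front face of the jaw's rubber pad (32 mm wide, 34 mm tall), 34 mm above the bar's top, 117 mm in front of the grip's centre; it meets the sensor's face
- sensor_face (a point): centre of the face of the sensor's round steel flange (30 mm across, 9 mm thick), which looks to -x at the jaw pad, 34 mm above the bar's top
- sensor (a joint): how far the sensor has gone into the holder, m: 0 = flange standing 14 mm off the block, 0.014 = flange against the block, fully home. It slides with 6 N of friction and stays where it is left; a squeeze of over 45 N from the jaw crushes it
- holder_face (a point): centre of the rear (-x) face of the aluminium holder block (44 x 52 x 62 mm, standing on the bar's front end), 34 mm above the bar's top; when the sensor is home its face is 9 mm in front of this on the -x side
- spare_sensor: spare steel sensor standing upright on the clamp's board, 26 mm wide, 48 mm tall; origin under its centre
- cap_box: small clear box with a white band lying on the clamp's board, 60 x 36 x 22 mm; origin under its centre
Mind the look-alikes: they are no part of the job. What is shaped like the spare_sensor but green is not meant.

How it is judged:
By the outcome, as a careful person would: the job done as asked, in the order asked, and still so for the second after the job is handed in, with the robot touching nothing.
It also fails if it takes over 72 s, if anything falls off the work surface, if the arm or the gripper's body presses on something with over 40 N, if the wrist force passes 120 N, or if a joint passes its speed limit or range.

## Working session

There is one attempt and no reset: what is moved stays moved. The work goes in short steps, each a Python script; the robot and the scene stay as the last script left them, time stands still between calls to the robot, and variables do not carry over. Pictures are saved under pics/ and viewed, and the job is handed in when it is done.

```bash
mkdir -p pics; ls; python3 - <<'E'
from station import bot
import cv2,numpy as np
s=bot.sense();print(s['time'],s['position'],s['tool_rot'],s['grip_width'],s['wrist_force'])
for n in("scene","top"):
    p=bot.snapshot(n);cv2.imwrite(f'pics/{n}0.png',cv2.resize(p['frame'][:,:,::-1],(800,600),interpolation=cv2.INTER_CUBIC))
    print(n,p['fx'],p['fy'],p['cx'],p['cy'],np.round(p['cam_to_world'],4).tolist())
    for q in("rig","jaw","grip","trigger_bar","trigger","paddle","release","thumb_stop","jaw_pad","sensor_face","sensor","holder_face","spare_sensor","cap_box"):
        try:
            for d in bot.silhouettes(n,q)[:3]:print(q,round(d['confidence'],2),d['rect'],d['pixels'].sum())
        except Exception as e:print(q,e)
print(bot.sense()['time'])
E
```

```text
pics
0.0 [ 0.28350786 -0.58432237  0.23021232] [-9.25836709e-04  9.74586020e-01  2.24011526e-01 -2.63801315e-04] 0.08546916704746725 [-0.11688793  0.56884437 -0.93261854]
scene 358.25103596562826 358.25103596562826 252.9757697023799 195.63789010660807 [[-0.5452, 0.4993, -0.6734, 1.0485], [0.8383, 0.3341, -0.431, 0.3828], [0.0098, -0.7994, -0.6007, 0.493], [0.0, 0.0, 0.0, 1.0]]
rig 0.93 [180.1, 131.4, 346.3, 280.6] 10130
jaw 0.88 [219.6, 133.0, 283.6, 200.6] 2457
grip 0.56 [216.7, 132.5, 282.9, 206.1] 2394
trigger_bar 0.7 [250.7, 149.3, 265.5, 175.7] 245
trigger 0.62 [250.0, 153.1, 264.8, 172.5] 209
paddle 0.61 [226.6, 144.7, 233.6, 150.7] 80
paddle 0.43 [215.1, 131.8, 285.2, 206.3] 2462
release 0.42 [226.0, 144.8, 242.5, 152.5] 116
thumb_stop 0.64 [215.4, 134.1, 284.8, 204.1] 2447
sensor 0.63 [280.7, 187.0, 286.8, 194.4] 58
holder_face 0.93 [281.4, 179.2, 326.0, 227.4] 1555
spare_sensor 0.82 [358.2, 248.8, 370.6, 278.5] 335
spare_sensor 0.75 [260.6, 226.4, 274.2, 251.9] 291
spare_sensor 0.64 [339.7, 285.7, 355.8, 318.1] 391
top 359.87312635192853 359.87312635192853 253.15777464645376
[... 340 characters left out ...]
 175.8, 231.6, 191.3] 147
trigger_bar 0.6 [269.6, 226.7, 282.6, 249.4] 114
trigger 0.56 [271.2, 227.7, 288.2, 248.2] 158
paddle 0.65 [312.4, 247.0, 338.5, 267.0] 360
release 0.75 [314.1, 247.9, 339.3, 269.1] 356
thumb_stop 0.77 [237.6, 215.5, 357.6, 279.3] 1938
jaw_pad 0.94 [237.1, 214.9, 357.7, 280.0] 1992
sensor_face 0.7 [211.1, 208.8, 225.8, 222.0] 195
sensor 0.57 [208.9, 206.9, 227.5, 223.9] 191
holder_face 0.9 [180.8, 186.5, 224.4, 224.2] 1110
spare_sensor 0.69 [215.3, 109.4, 227.5, 126.9] 151
spare_sensor 0.62 [136.3, 166.4, 151.1, 175.2] 155
spare_sensor 0.5 [219.3, 176.2, 232.7, 191.2] 115
cap_box 0.68 [282.3, 273.4, 321.0, 299.6] 678
cap_box 0.26 [209.3, 211.9, 225.2, 223.2] 197
1.5
```

View pics/scene0.png

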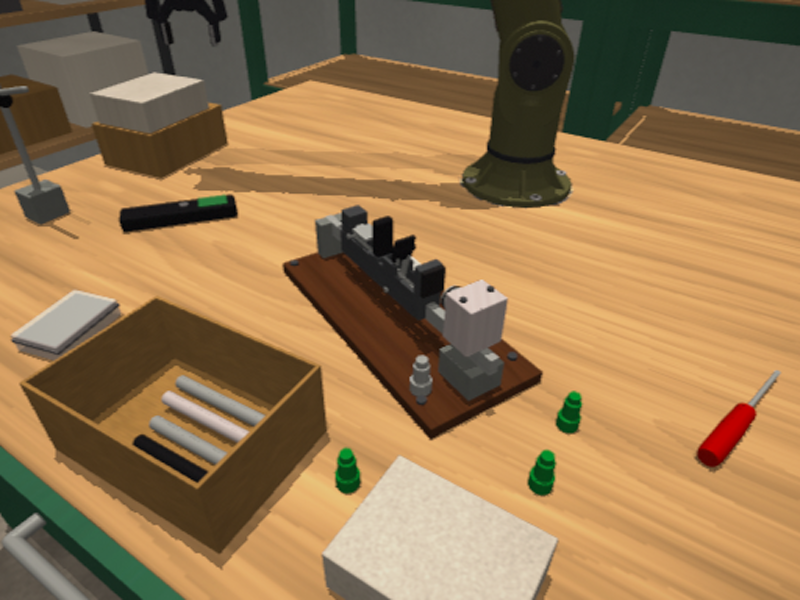

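View pics/top0.png

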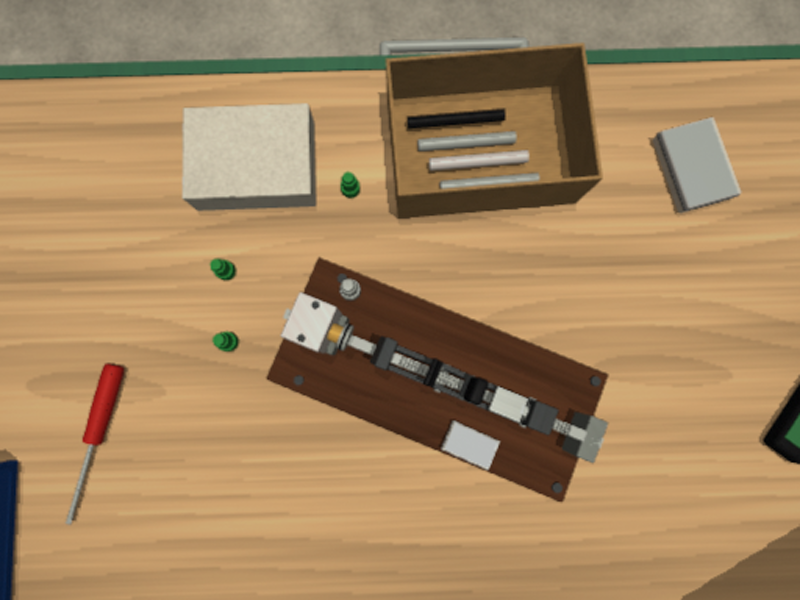

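Top picture: the clamp runs from the rear stop at (585,435) to the holder at (310,322). The steel spare sensor is at (349,288) and the white-banded box at (470,445). The green look-alikes are at (349,184), (223,269) and (226,341), all off the board. Next I measure the board and the head.

```bash
cat > h.py <<'E'
from station import bot
import cv2,numpy as np
def ray(p,u,v):
    T=np.array(p['cam_to_world']);d=T[:3,:3]@np.array([(u-p['cx'])/p['fx'],(v-p['cy'])/p['fy'],1.]);return T[:3,3],d
def at_z(p,u,v,z):
    o,d=ray(p,u,v);return o+d*(z-o[2])/d[2]
def proj(p,X):
    T=np.array(p['cam_to_world']);c=T[:3,:3].T@(np.array(X)-T[:3,3]);return np.array([p['fx']*c[0]/c[2]+p['cx'],p['fy']*c[1]/c[2]+p['cy']])
E
python3 - <<'E'
from h import *
p=bot.snapshot('top');f=p['frame']
s=512/800
for u,v in[(319,258),(607,375),(563,501),(267,380)]:print(at_z(p,u*s,v*s,.018).round(4))
hsv=cv2.cvtColor(f,cv2.COLOR_RGB2HSV)
print(hsv[int(430*s),int(400*s)],hsv[int(330*s),int(450*s)],hsv[int(450*s),int(300*s)])
c=f[155:330,160:400];cv2.imwrite('pics/crop1.png',cv2.resize(c[:,:,::-1],None,fx=3.3,fy=3.3,interpolation=cv2.INTER_CUBIC))
q=bot.snapshot('scene');c=q['frame'][115:290,170:370];cv2.imwrite('pics/crop2.png',cv2.resize(c[:,:,::-1],None,fx=3.4,fy=3.4,interpolation=cv2.INTER_CUBIC))
E
```

```text
[0.6817 0.1924 0.018 ]
[ 0.5205 -0.1699  0.018 ]
[ 0.3684 -0.104   0.018 ]
[0.527 0.26  0.018]
[ 12 171  64] [ 11 163  80] [ 16 116 191]
```

View pics/crop1.png

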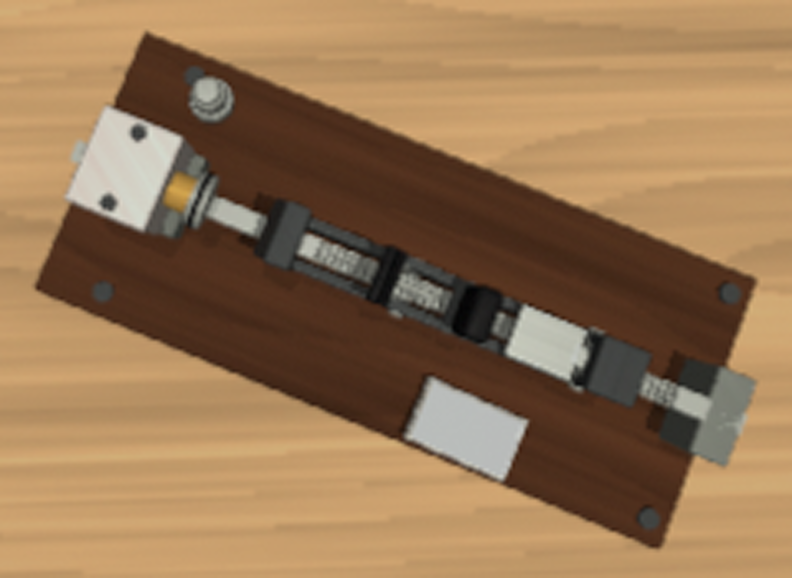

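View pics/crop2.png

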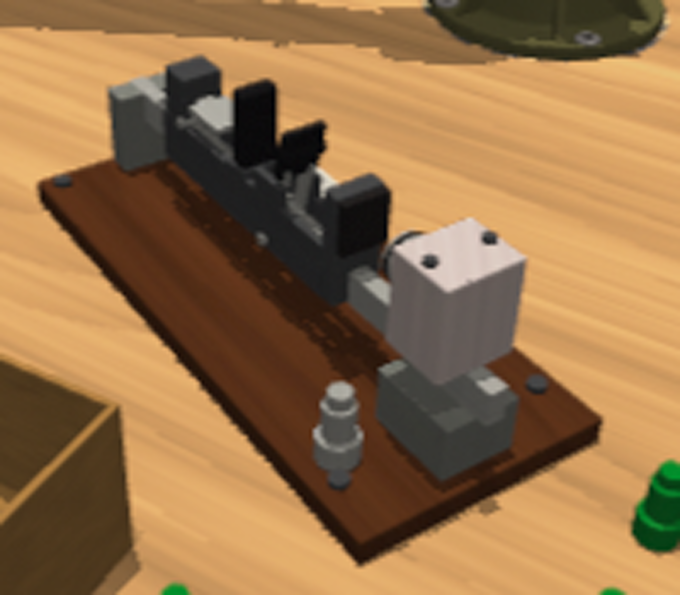

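```bash
cat >> h.py <<'E'
from scipy.optimize import least_squares
def R2(a):return np.array([[np.cos(a),-np.sin(a)],[np.sin(a),np.cos(a)]])
E
python3 - <<'E'
from h import *
P={n:bot.snapshot(n) for n in("top","scene")}
# board edges: pixels from manual corners, refined by subpix
s=512/800
g=cv2.cvtColor(P['top']['frame'],cv2.COLOR_RGB2GRAY);gs=cv2.cvtColor(P['scene']['frame'],cv2.COLOR_RGB2GRAY)
ct=np.array([(319,258),(607,375),(563,501)],np.float32)*s   # holder-left, rear-left, rear-right
c4=np.array([[36/3.3+160,290/3.3+155]],np.float32)
ct=np.vstack([ct,c4]).astype(np.float32)
ct=cv2.cornerSubPix(g,ct.reshape(-1,1,2),(4,4),(-1,-1),(3,30,.01)).reshape(-1,2)
cs=np.array([(40/3.4+170,185/3.4+115),(360/3.4+170,545/3.4+115),(601/3.4+170,421/3.4+115)],np.float32)
cs=cv2.cornerSubPix(gs,cs.reshape(-1,1,2),(4,4),(-1,-1),(3,30,.01)).reshape(-1,2)
L=np.array([[.2,.085,.018],[-.2,.085,.018],[-.2,-.085,.018],[.2,-.085,.018]])
print(ct.round(1).tolist(),cs.round(1).tolist())
def W(t,X):return np.append(t[:2]+R2(t[2])@X[:2],X[2])
def res(t):
    r=[proj(P['top'],W(t,L[i]))-ct[i] for i in range(4)]+[proj(P['scene'],W(t,L[i]))-cs[k] for k,i in enumerate([1,0,3])]
    return np.ravel(r)
o=least_squares(res,[.524,.045,1.15],loss='soft_l1');t=o.x
print(t,np.degrees(t[2]),res(t).round(1))
np.save('rig.npy',t)
def loc(u,v,z,cam='top'):
    w=at_z(P[cam],u,v,z);return np.append(R2(t[2]).T@(w[:2]-t[:2]),z).round(4)
C=lambda u,v:(u/3.3+160,v/3.3+155)
for nm,u,v,z in[('pad_fl',520,303,.108),('pad_rl',595,333,.108),('pad_rr',580,380,.108),('pad_fr',505,352,.108),
  ('thumbtop fl',602,334,.124),('thumb rl',650,352,.124),('thumb rr',634,405,.124),
  ('jawtop',300,205,.131),('jawtop',258,262,.131),('jawtop',280,268,.131),('jawtoprear',312,212,.131),('grip top',500,290,.145),('grip top',455,328,.145),
  ('trig top',400,248,.143),('trig top r',372,300,.143),('flange',212,175,.112+.015),('flange low',195,228,.112),('spare',212,98,.066)]:
    print(nm,loc(*C(u,v),z))
for d in bot.silhouettes('top','cap_box')[:1]:
    m=np.argwhere(d['pixels']).mean(0);print('box',loc(m[1],m[0],.04))
def mark(cam,X,out): pass
E
```

```text
[[203.6999969482422, 164.1999969482422], [389.0, 239.39999389648438], [359.5, 321.1000061035156], [169.89999389648438, 241.89999389648438]] [[180.5, 168.39999389648438], [275.8999938964844, 275.29998779296875], [346.79998779296875, 237.60000610351562]]
[0.52580064 0.04446099 1.94614447] 111.50586463217056 [-1.100e+00  1.587e+02  9.000e-01  8.000e-01 -6.000e+00 -1.585e+02
  1.000e-01 -1.000e+00 -1.700e+00 -1.100e+00  6.880e+01 -8.780e+01
 -2.000e+00  4.000e-01]
pad_fl [-0.0489  0.0317  0.108 ]
pad_rl [-0.0785  0.0612  0.108 ]
pad_rr [-0.0612  0.0799  0.108 ]
pad_fr [-0.0313  0.0516  0.108 ]
thumbtop fl [-0.0783  0.0607  0.124 ]
thumb rl [-0.0969  0.0785  0.124 ]
thumb rr [-0.0782  0.0992  0.124 ]
jawtop [ 0.0371 -0.0595  0.131 ]
jawtop [ 0.0679 -0.0414  0.131 ]
jawtop [ 0.0589 -0.0343  0.131 ]
jawtoprear [ 0.0329 -0.0538  0.131 ]
grip top [-0.0367  0.0185  0.145 ]
grip top [-0.0088  0.0266  0.145 ]
trig top [ 1.00e-04 -1.98e-02  1.43e-01]
trig top r [ 0.0231 -0.0018  0.143 ]
flange [ 0.0724 -0.0916  0.127 ]
flange low [ 0.0919 -0.071   0.112 ]
spare [ 0.0579 -0.1384  0.066 ]
box [-0.0013  0.0896  0.04  ]
```

```bash
python3 - <<'E'
from h import *
P={n:bot.snapshot(n) for n in("top","scene")}
ct=np.array([[203.7,164.2],[389,239.4],[359.5,321.1],[170.9,242.9]])
cs=np.array([[180.5,168.4],[275.9,275.3],[346.8,237.6]])
ct[3]=[170.6,242.7]
L=np.array([[.2,-.085,.018],[-.2,-.085,.018],[-.2,.085,.018],[.2,.085,.018]])
def W(t,X):return np.append(t[:2]+R2(t[2])@X[:2],X[2])
def res(t):
    r=[proj(P['top'],W(t,L[i]))-ct[i] for i in range(4)]+[proj(P['scene'],W(t,L[i]))-cs[k] for k,i in enumerate([1,0,3])]
    return np.ravel(r)
o=least_squares(res,[.524,.045,1.15],loss='soft_l1');t=o.x
print(t,np.degrees(t[2]),res(t).round(1))
np.save('rig.npy',t)
def loc(u,v,z,cam='top'):
    w=at_z(P[cam],u,v,z);return np.append(R2(t[2]).T@(w[:2]-t[:2]),z).round(4)
C=lambda u,v:(u/3.3+160,v/3.3+155)
for nm,u,v,z in[('pad_fl',520,303,.108),('pad_rl',595,333,.108),('pad_rr',580,380,.108),('pad_fr',505,352,.108),
  ('thumbtop fl',602,334,.124),('thumb rl',650,352,.124),('thumb rr',634,405,.124),
  ('jawtop',300,205,.131),('jawtop',258,262,.131),('jawtop',280,268,.131),('jawtoprear',312,212,.131),('grip top',500,290,.145),('grip top',455,328,.145),
  ('trig top',400,248,.143),('trig top r',372,300,.143),('flange',212,175,.112+.015),('flange low',195,228,.112),('spare',212,98,.066)]:
    print(nm,loc(*C(u,v),z))
for d in bot.silhouettes('top','cap_box')[:1]:
    m=np.argwhere(d['pixels']).mean(0);print('box',loc(m[1],m[0],.04))
# overlay: model at guessed jaw gx
from itertools import product
def draw(cam,gx,name,box,k):
    im=cv2.resize(P[cam]['frame'][box[1]:box[3],box[0]:box[2],::-1],None,fx=k,fy=k,interpolation=cv2.INTER_CUBIC)
    def pt(X):return tuple(((proj(P[cam],W(t,np.array(X)))-box[:2]+.5)*k).astype(int))
    def rect(x0,x1,y0,y1,z,c):cv2.polylines(im,[np.array([pt((x,y,z)) for x,y in((x0,y0),(x1,y0),(x1,y1),(x0,y1))])],True,c,1)
    rect(-.2,.2,-.085,.085,.018,(0,255,0))
    rect(gx-.007,gx+.007,-.014,.014,.145,(0,0,255))
    rect(gx-.057,gx-.021,-.014,.014,.108,(255,0,0))
    rect(gx-.09,gx-.064,-.015,.015,.124,(0,255,255))
    rect(gx+.043,gx+.055,-.015,.015,.125,(255,0,255))
    rect(gx+.1,gx+.117,-.016,.016,.131,(255,255,0))
    cv2.imwrite(name,im)
g=-.05
import sys
draw('top',g,'pics/ov1.png',(160,155,400,330),3.3);draw('scene',g,'pics/ov2.png',(170,115,370,290),3.4)
E
```

```text
[0.52509551 0.0466525  1.15539943] 66.19951098754196 [-1.   0.  -0.2 -0.3 -0.1  0.5 -1.7  0.1 -1.6 -0.5 -1.2 -0.7 -0.2 -0.2]
pad_fl [-0.0586 -0.014   0.108 ]
pad_rl [-0.1004 -0.0143  0.108 ]
pad_rr [-0.1016  0.0112  0.108 ]
pad_fr [-0.0604  0.0125  0.108 ]
thumbtop fl [-0.0999 -0.0144  0.124 ]
thumb rl [-0.1257 -0.0152  0.124 ]
thumb rr [-0.1272  0.0126  0.124 ]
jawtop [ 0.0667 -0.017   0.131 ]
jawtop [0.0755 0.0176 0.131 ]
jawtop [0.064  0.0162 0.131 ]
jawtoprear [ 0.0597 -0.016   0.131 ]
grip top [-0.0407 -0.0146  0.145 ]
grip top [-0.0268  0.0109  0.145 ]
trig top [ 0.0124 -0.0153  0.143 ]
trig top r [0.0158 0.0136 0.143 ]
flange [ 0.1144 -0.0145  0.127 ]
flange low [0.1134 0.0138 0.112 ]
spare [ 0.1374 -0.0577  0.066 ]
box [-0.0669  0.0603  0.04  ]
```

View pics/ov1.png

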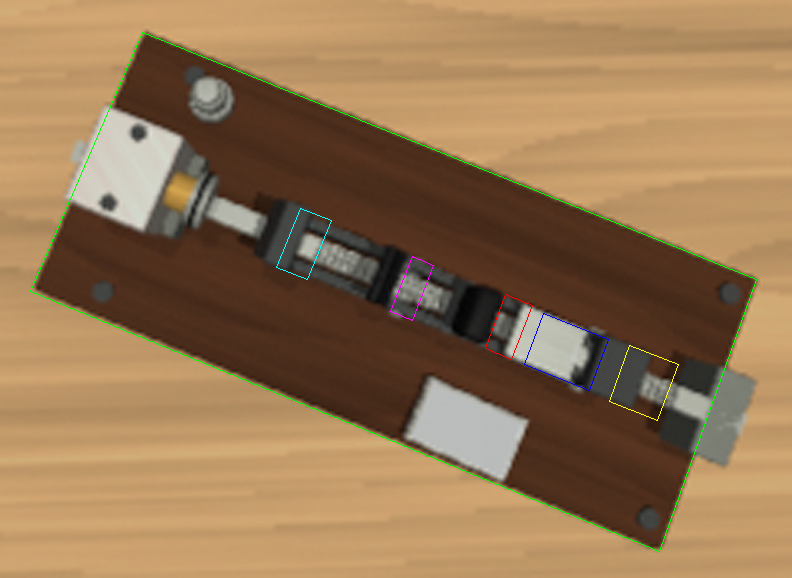

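View pics/ov2.png

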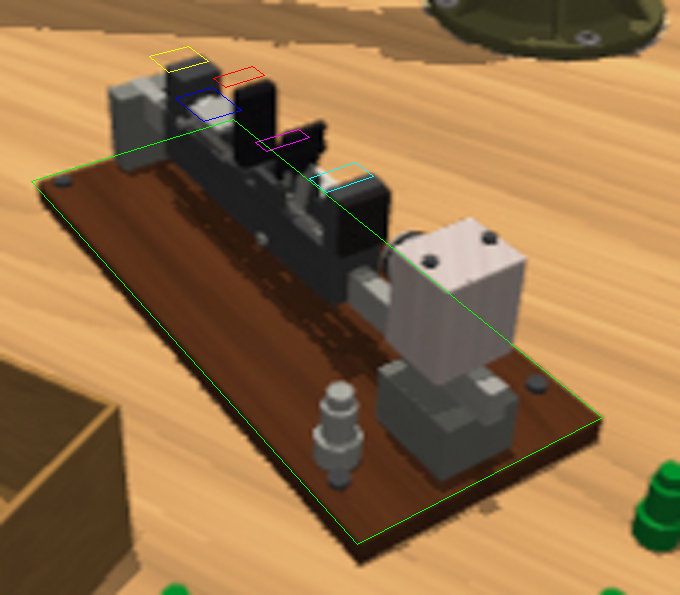

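```bash
cat >> h.py <<'E'
t=np.load('rig.npy')
ex=np.array([np.cos(t[2]),np.sin(t[2]),0])
def Wp(x,y,z):return np.append(t[:2]+R2(t[2])@np.array([x,y]),z)
def down(a):
    "tool down, tool y along angle a (rad)"
    f=(a+np.pi/2)/2
    return np.array([0,np.cos(f),np.sin(f),0.])
def st():
    s=bot.sense();f=np.array(s['wrist_force']);p=np.array(s['position'])
    l=R2(t[2]).T@(p[:2]-t[:2]);return s['time'],l.round(4),round(p[2],4),round(s['grip_width'],4),np.array([f@ex,R2(t[2]).T[1]@f[:2],f[2]]).round(2)
def overlay(cam,gx,name,full=False):
    p=bot.snapshot(cam);box,k=((160,155,400,330),3.3) if cam=='top' else ((170,115,370,290),3.4)
    im=cv2.resize(p['frame'][box[1]:box[3],box[0]:box[2],::-1],None,fx=k,fy=k,interpolation=cv2.INTER_CUBIC)
    def pt(X):return tuple(((proj(p,Wp(*X))-box[:2]+.5)*k).astype(int))
    def rect(x0,x1,y0,y1,z,c):cv2.polylines(im,[np.array([pt((x,y,z)) for x,y in((x0,y0),(x1,y0),(x1,y1),(x0,y1))])],True,c,1)
    if gx is not None:
        rect(gx-.007,gx+.007,-.014,.014,.145,(0,0,255))
        rect(gx-.057,gx-.021,-.014,.014,.108,(255,0,0))
        rect(gx-.09,gx-.064,-.015,.015,.124,(0,255,255))
        rect(gx+.043,gx+.055,-.015,.015,.125,(255,0,255))
        rect(gx+.1,gx+.117,-.016,.016,.131,(255,255,0))
    cv2.imwrite(name,im)
E
python3 - <<'E'
from h import *
overlay('top',-.037,'pics/ov3.png');overlay('scene',-.037,'pics/ov4.png')
gx=-.037
for a,n in((t[2],'+'),(t[2]+np.pi,'-'),(t[2]+np.pi/2,'90'),(t[2]-np.pi/2,'-90')):
    for x,z in((gx+.024,.22),(gx+.024,.111),(gx+.024+.05,.111),(gx+.01,.11),(gx-.035,.1),(gx-.08,.1)):
        q=bot.solve_ik(Wp(x,0,z),down(a));print(n,x,z,None if q is None else np.round(q,2))
E
```

```text
+ -0.012999999999999998 0.22 [ 0.65  0.11 -0.81  1.76  0.08  1.31  0.98]
+ -0.012999999999999998 0.111 [ 0.63  0.23 -0.82  1.89  0.19  1.1   0.89]
+ 0.037000000000000005 0.111 [ 0.59  0.31 -0.9   1.83  0.27  1.13  0.75]
+ -0.026999999999999996 0.11 [ 0.64  0.21 -0.8   1.91  0.17  1.09  0.93]
+ -0.07200000000000001 0.1 [ 0.68  0.17 -0.74  1.96  0.13  1.06  1.04]
+ -0.11699999999999999 0.1 [ 0.73  0.12 -0.69  1.99  0.09  1.05  1.16]
- -0.012999999999999998 0.22 [ 0.57  0.1  -0.72  1.76  0.07  1.31 -2.16]
- -0.012999999999999998 0.111 [ 0.52  0.2  -0.7   1.89  0.15  1.09 -2.22]
- 0.037000000000000005 0.111 [ 0.48  0.28 -0.76  1.83  0.21  1.11 -2.35]
- -0.026999999999999996 0.11 [ 0.53  0.19 -0.68  1.91  0.13  1.09 -2.19]
- -0.07200000000000001 0.1 [ 0.56  0.15 -0.61  1.96  0.1   1.06 -2.08]
- -0.11699999999999999 0.1 [ 0.59  0.11 -0.54  2.    0.06  1.05 -1.97]
90 -0.012999999999999998 0.22 [ 0.97  0.19 -1.19  1.75  0.18  1.32  2.47]
90 -0.012999999999999998 0.111 [ 0.9   0.35 -1.17  1.88  0.36  1.14  2.33]
90 0.037000000000000005 0.111 [ 0.78  0.44 -1.17  1.83  0.43  1.17  2.19]
90 -0.026999999999999996 0.11 [ 0.94  0.33 -1.17  1.9   0.34  1.13  2.36]
90 -0.07200000000000001 0.1 [ 1.04  0.29 -1.17  1.95  0.3   1.09  2.47]
90 -0.11699999999999999 0.1 [ 1.16  0.23 -1.17  1.98  0.24  1.08  2.6 ]
-90 -0.012999999999999998 0.22 [ 0.61  0.1  -0.77  1.76  0.07  1.31 -0.59]
-90 -0.012999999999999998 0.111 [ 0.58  0.22 -0.77  1.89  0.17  1.1  -0.67]
-90 0.037000000000000005 0.111 [ 0.56  0.3  -0.86  1.83  0.25  1.12 -0.81]
-90 -0.026999999999999996 0.11 [ 0.59  0.2  -0.75  1.91  0.15  1.09 -0.63]
-90 -0.07200000000000001 0.1 [ 0.62  0.16 -0.67  1.96  0.11  1.06 -0.52]
-90 -0.11699999999999999 0.1 [ 0.66  0.11 -0.61  2.    0.07  1.05 -0.4 ]
```

View pics/ov3.png

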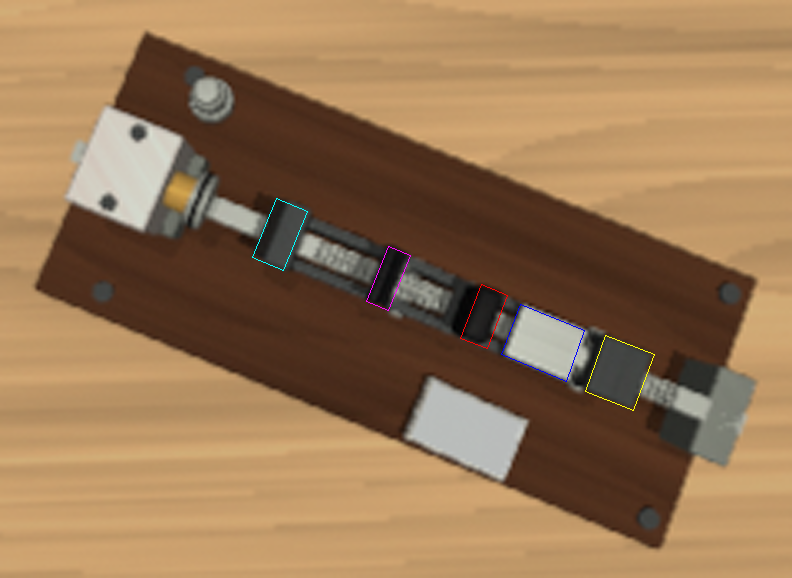

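View pics/ov4.png

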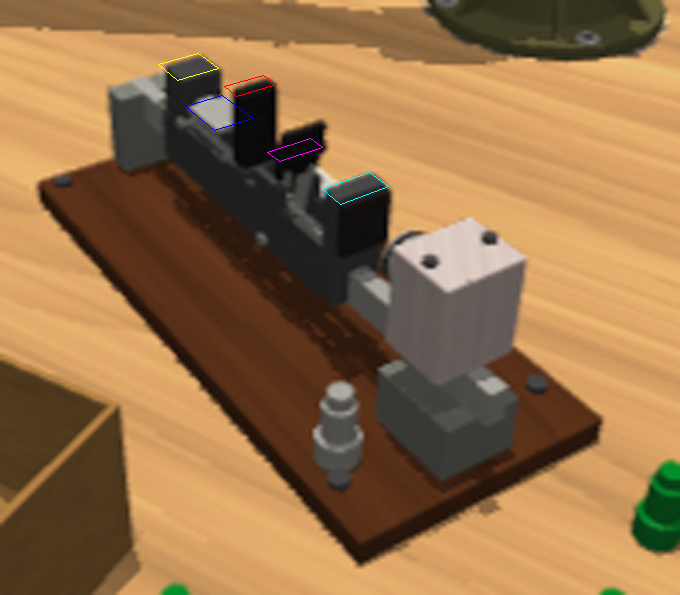

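The overlays match in both cameras: grip centre at rig x = -0.037, with the outlines on the grip, paddle, thumb stop and jaw. All the heights fit too. Pumping pose next.

```bash
python3 - <<'E'
from h import *
gx=-.037
bot.move_ptp(Wp(gx+.024,0,.235),down(t[2]));print(st())
bot.move_straight(Wp(gx+.024,0,.17),.12);print(st())
print(bot.move_straight(Wp(gx+.024,0,.112),.06,force_limit=6),st())
overlay('top',None,'pics/a1.png');overlay('scene',None,'pics/a2.png')
E
```

```text
(4.3583, array([-0.0142, -0.0008]), np.float64(0.2349), 0.0853, array([-0.21,  0.32,  0.25]))
(5.05, array([-0.0128, -0.0004]), np.float64(0.1705), 0.0851, array([-0.01,  0.2 , -0.37]))
False (6.1667, array([-0.0128, -0.0003]), np.float64(0.1124), 0.0854, array([ 0.93, -0.07, -0.09]))
```

View pics/a1.png

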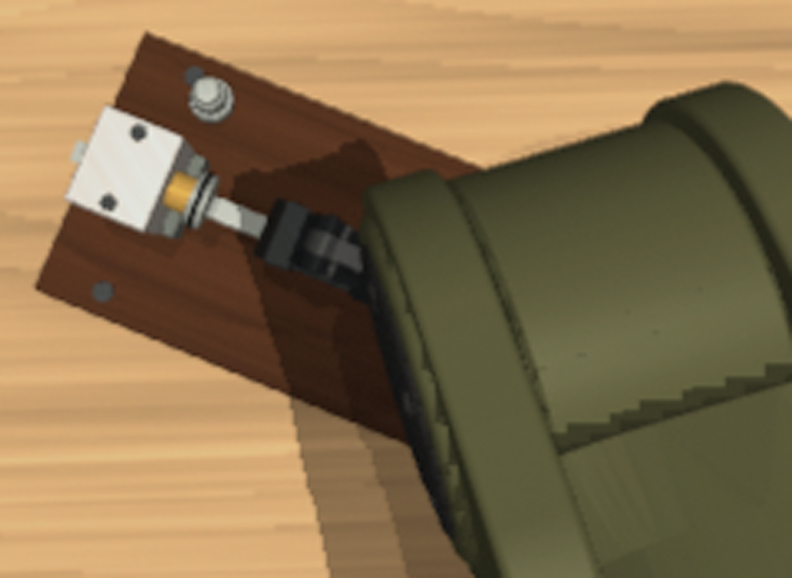

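View pics/a2.png

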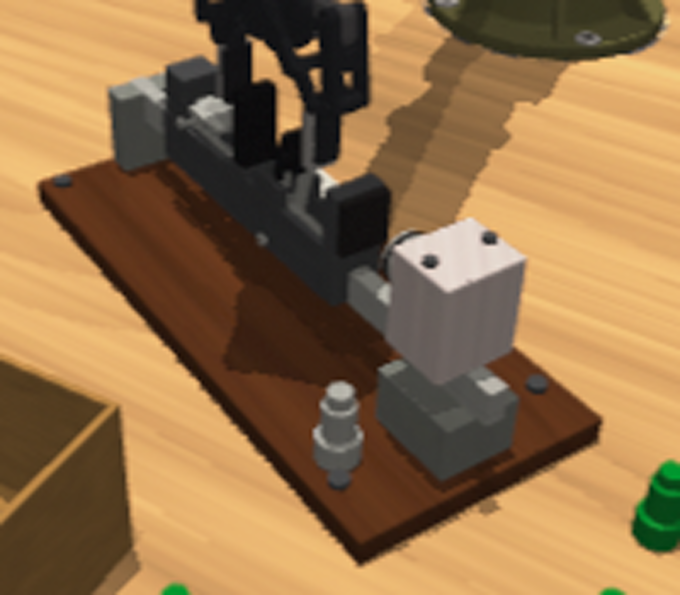

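Both fingers straddle the grip and trigger, and the jaw's front stays in view at about (275,240). First pump in small steps, at the gentlest grip, watching force and width.

```bash
cat >> h.py <<'E'
def pump(steps,gain=.0006,fmin=1.5,verbose=True,stall=.0025):
    for w in steps:
        bot.command_gripper(w,20)
        s=st();
        if verbose:print(round(w,4),s)
        if s[3]-w>stall:print('STALL');return True
        f=s[4][0]
        if abs(f)>fmin:
            d=np.clip(f*gain,-.004,.004)
            c=bot.sense()['position'];bot.move_straight(np.array(c)+ex*d,.05)
    return False
E
python3 - <<'E'
from h import *
print(st());pump([.064,.060,.056,.052]);print(st())
E
```

```text
(6.2667, array([-0.0128, -0.0003]), np.float64(0.1125), 0.0852, array([-0.25,  0.41,  0.39]))
0.064 (6.6167, array([-0.0123, -0.0002]), np.float64(0.1123), 0.064, array([ 2.45, -0.28,  0.62]))
0.06 (7.0917, array([-0.0128, -0.0004]), np.float64(0.1126), 0.06, array([-4.51,  1.09,  5.74]))
0.056 (7.5667, array([-0.0148, -0.0006]), np.float64(0.1129), 0.0559, array([1.4 , 0.74, 2.37]))
0.052 (7.7917, array([-0.0164, -0.0007]), np.float64(0.1127), 0.0521, array([-1.51,  0.49,  6.09]))
(8.0417, array([-0.0165, -0.0007]), np.float64(0.1127), 0.052, array([ 3.05, -0.34,  0.91]))
```

```bash
python3 - <<'E'
from h import *
pump([.048,.044,.040,.036,.033,.030,.028]);print(st())
overlay('top',None,'pics/b1.png');overlay('scene',None,'pics/b2.png')
E
```

```text
0.048 (8.2667, array([-0.018 , -0.0008]), np.float64(0.1128), 0.0479, array([-1.33,  0.23,  3.55]))
0.044 (8.4917, array([-0.0191, -0.001 ]), np.float64(0.1128), 0.0441, array([-3.61,  0.33,  7.27]))
0.04 (8.9667, array([-0.0209, -0.001 ]), np.float64(0.113), 0.0399, array([ 1.39, -0.46,  4.15]))
0.036 (9.1833, array([-0.0212, -0.001 ]), np.float64(0.1133), 0.0359, array([0.35, 0.99, 6.2 ]))
0.033 (9.4, array([-0.0215, -0.001 ]), np.float64(0.1134), 0.0333, array([0.83, 0.31, 7.51]))
0.03 (9.6167, array([-0.0215, -0.001 ]), np.float64(0.1133), 0.03, array([-0.13,  1.31,  6.21]))
0.028 (9.8333, array([-0.0215, -0.001 ]), np.float64(0.1133), 0.0289, array([-0.33,  1.14,  6.75]))
(9.8333, array([-0.0215, -0.001 ]), np.float64(0.1133), 0.0289, array([-0.33,  1.14,  6.75]))
```

View pics/b1.png

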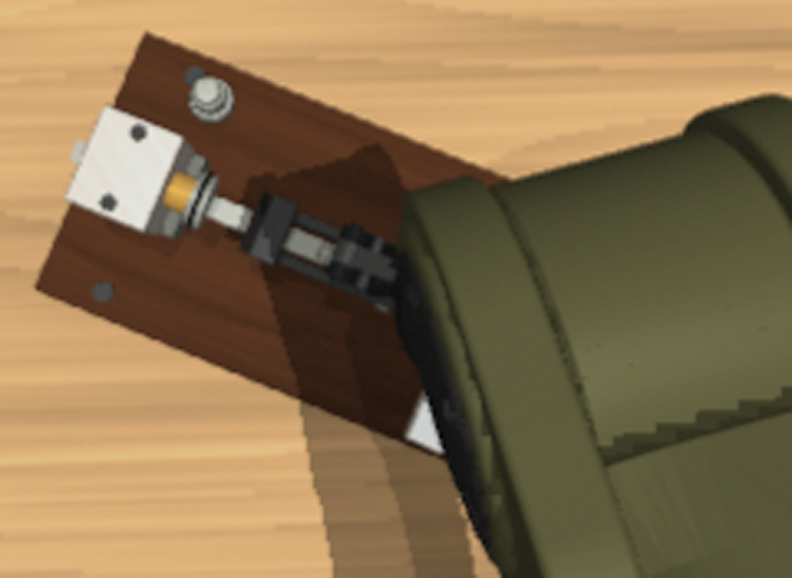

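View pics/b2.png

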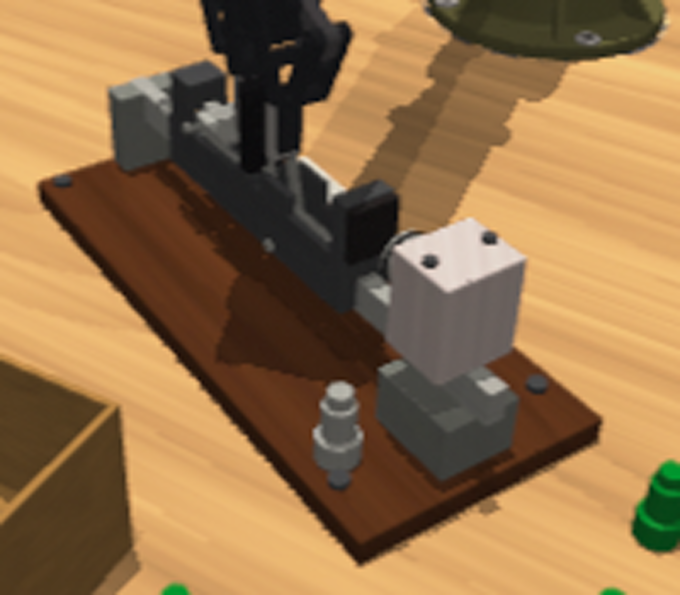

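```bash
cat >> h.py <<'E'
def recenter(gx):
    bot.command_gripper(.085,20)
    bot.move_straight(Wp(gx+.024,0,.112),.08);print('recentered',st())
def gxnow():
    s=st();return s[1][0]-s[3]/2+.007
E
python3 - <<'E'
from h import *
recenter(gxnow())
print(pump([.064,.059,.054,.049,.044,.039,.034,.030,.0285]),st(),gxnow())
overlay('top',None,'pics/c1.png')
E
```

```text
recentered (10.8833, array([-0.0048,  0.0001]), np.float64(0.112), 0.0852, array([0.09, 0.17, 0.56]))
0.064 (11.2333, array([-0.0051, -0.0002]), np.float64(0.1121), 0.0641, array([0.66, 0.4 , 0.82]))
0.059 (11.4667, array([-0.0053, -0.0004]), np.float64(0.1124), 0.0591, array([-2.28,  0.01,  4.05]))
0.054 (11.9417, array([-0.0073, -0.0006]), np.float64(0.1126), 0.0539, array([-2.11,  0.22,  5.24]))
0.049 (12.4167, array([-0.0092, -0.0007]), np.float64(0.1127), 0.0491, array([-1.52,  0.38,  5.48]))
0.044 (12.8917, array([-0.0112, -0.0009]), np.float64(0.1129), 0.044, array([-1.3 ,  0.37,  6.68]))
0.039 (13.125, array([-0.0099, -0.0009]), np.float64(0.1128), 0.039, array([ 1.78, -0.2 ,  2.72]))
0.034 (13.6083, array([-0.0113, -0.001 ]), np.float64(0.1128), 0.034, array([-5.05,  1.15,  6.98]))
0.03 (14.0917, array([-0.0127, -0.0009]), np.float64(0.1128), 0.03, array([ 5.56, -1.16,  0.1 ]))
0.0285 (14.5583, array([-0.0114, -0.001 ]), np.float64(0.1127), 0.0288, array([-3.69,  1.38,  5.82]))
False (14.8083, array([-0.0121, -0.001 ]), np.float64(0.1127), 0.0286, array([ 5.16, -1.74,  0.07])) -0.0194
```

View pics/c1.png

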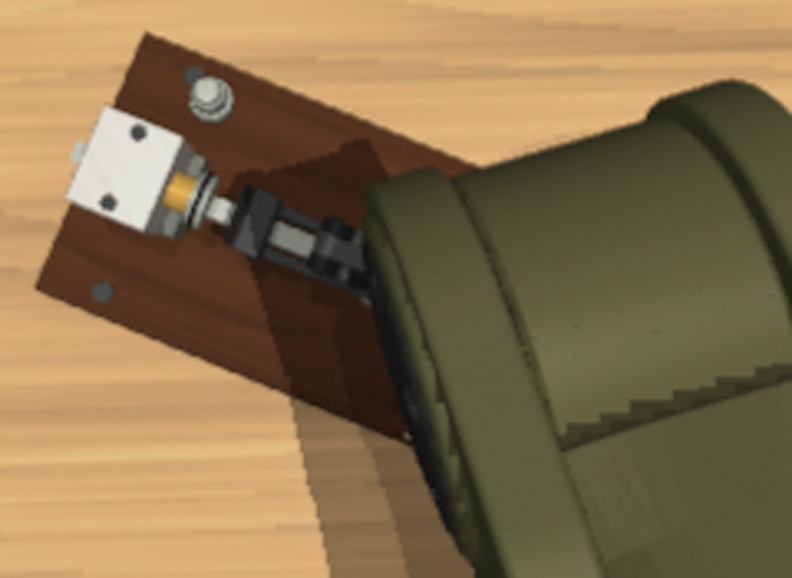

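```bash
python3 - <<'E'
from h import *
recenter(gxnow())
print(pump([.064,.059,.054,.049,.044,.039,.034,.031,.0285],stall=.0012,gain=.0004),st(),gxnow())
overlay('top',None,'pics/d1.png');overlay('scene',None,'pics/d2.png')
E
```

```text
recentered (15.825, array([0.0045, 0.0001]), np.float64(0.112), 0.085, array([-0.59,  0.39, -0.68]))
0.064 (16.175, array([ 0.0047, -0.0002]), np.float64(0.1122), 0.0638, array([ 0.75, -1.14, -1.2 ]))
0.059 (16.4, array([ 0.0036, -0.0004]), np.float64(0.1124), 0.0588, array([-2.8 ,  0.82,  4.6 ]))
0.054 (16.875, array([ 0.0017, -0.0005]), np.float64(0.1126), 0.054, array([-1.98,  1.42,  4.71]))
0.049 (17.35, array([-0.0003, -0.0008]), np.float64(0.1128), 0.0491, array([-2.3 ,  0.89,  5.19]))
0.044 (17.825, array([-0.0022, -0.0009]), np.float64(0.1131), 0.0443, array([-0.67,  0.76,  5.53]))
0.039 (18.0583, array([-0.0008, -0.0009]), np.float64(0.1129), 0.039, array([ 2.28, -0.78,  1.67]))
0.034 (18.5417, array([-0.0022, -0.0011]), np.float64(0.1129), 0.0344, array([-5.45,  1.14,  6.1 ]))
0.031 (19.0083, array([-0.0035, -0.001 ]), np.float64(0.113), 0.0309, array([ 3.54, -1.51, -0.55]))
0.0285 (19.475, array([-0.0027, -0.0011]), np.float64(0.1129), 0.0289, array([-1.91,  0.54,  4.99]))
False (19.725, array([-0.0028, -0.001 ]), np.float64(0.1129), 0.0287, array([ 2.69, -1.15,  1.78])) -0.01015
```

View pics/d1.png

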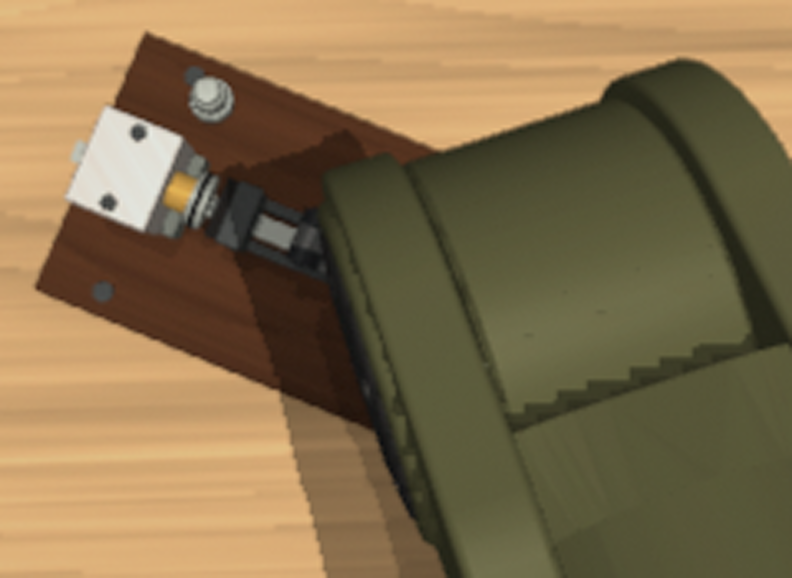

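View pics/d2.png

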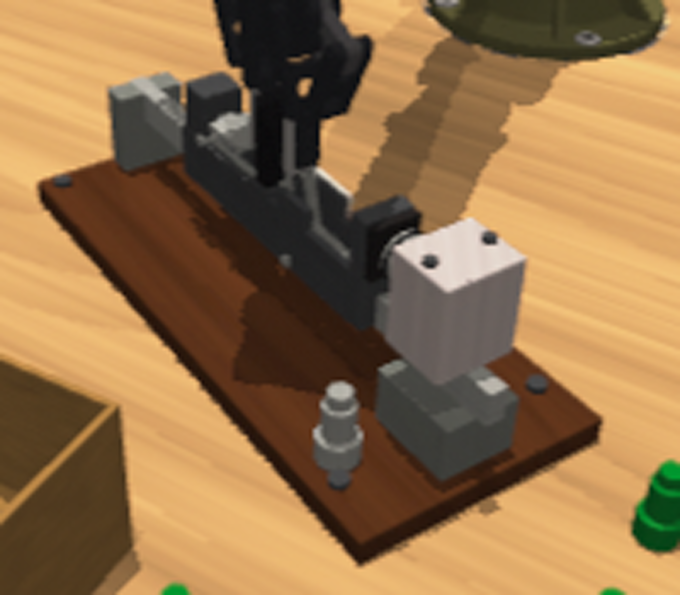

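```bash
python3 - <<'E'
from h import *
recenter(gxnow())
print(pump([.064,.059,.054,.049,.046,.043,.040,.037,.034,.031,.029],stall=.0012,gain=.0004),st(),gxnow())
overlay('top',None,'pics/e1.png');overlay('scene',None,'pics/e2.png')
E
```

```text
recentered (20.7833, array([0.014 , 0.0001]), np.float64(0.112), 0.0849, array([-0.56, -0.09, -0.96]))
0.064 (21.1333, array([ 0.0141, -0.0002]), np.float64(0.1121), 0.064, array([ 1.57, -0.5 ,  0.02]))
0.059 (21.6083, array([ 0.0131, -0.0004]), np.float64(0.1125), 0.0593, array([-3.55,  1.89,  5.21]))
0.054 (22.0917, array([ 0.0112, -0.0006]), np.float64(0.1128), 0.0545, array([-2.11,  1.25,  4.75]))
0.049 (22.5667, array([ 0.0092, -0.0009]), np.float64(0.113), 0.0488, array([-2.02,  0.8 ,  5.7 ]))
0.046 (23.0333, array([ 0.0079, -0.001 ]), np.float64(0.1131), 0.0465, array([-1.49,  0.34,  4.44]))
0.043 (23.25, array([ 0.0069, -0.0011]), np.float64(0.1132), 0.0427, array([-2.82,  1.11,  6.64]))
0.04 (23.7167, array([ 0.006 , -0.0011]), np.float64(0.1135), 0.0403, array([1.68, 0.85, 4.8 ]))
0.037 (24.1833, array([ 0.0061, -0.0012]), np.float64(0.1136), 0.0369, array([-1.32,  1.27,  6.27]))
0.034 (24.4, array([ 0.0056, -0.0012]), np.float64(0.1138), 0.0347, array([-1.39,  2.13,  9.57]))
0.031 (24.6167, array([ 0.0052, -0.0012]), np.float64(0.1138), 0.0313, array([-1.93,  1.47,  9.29]))
0.029 (25.0833, array([ 0.0049, -0.0011]), np.float64(0.1138), 0.0296, array([4.17, 0.41, 3.42]))
False (25.3333, array([ 0.005 , -0.0012]), np.float64(0.1137), 0.029, array([0.31, 2.  , 5.54])) -0.0025000000000000014
```

View pics/e1.png

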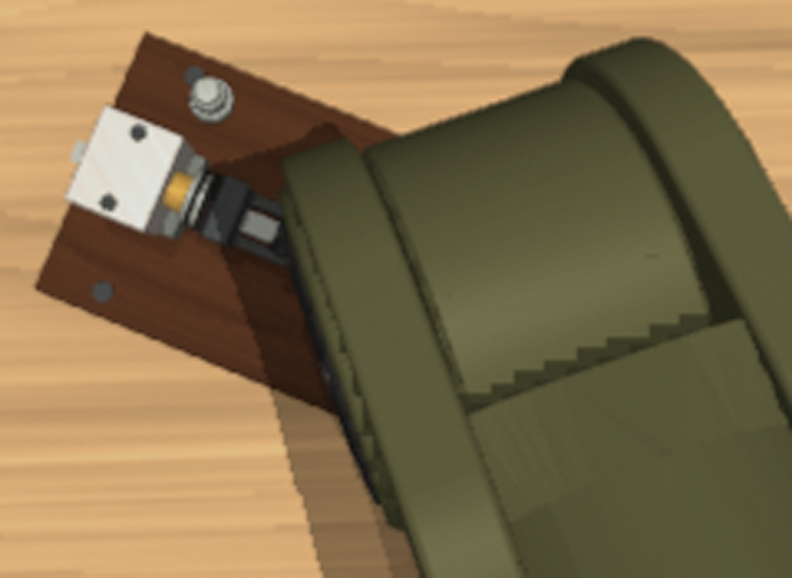

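View pics/e2.png

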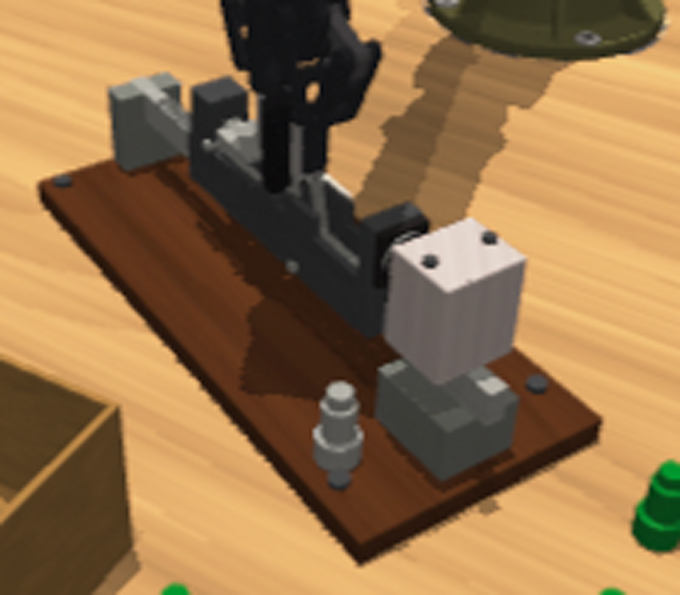

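```bash
python3 - <<'E'
from h import *
recenter(gxnow())
print(pump([.064,.058,.053,.049,.046,.043,.040,.0375,.035,.0325,.030],stall=.0012,gain=.0004),st(),gxnow())
overlay('top',None,'pics/f1.png');overlay('scene',None,'pics/f2.png')
E
```

```text
recentered (26.3583, array([0.0217, 0.0001]), np.float64(0.112), 0.085, array([-0.63, -0.46,  0.3 ]))
0.064 (26.7083, array([ 0.0217, -0.0002]), np.float64(0.1122), 0.0642, array([2.65, 0.11, 0.16]))
0.058 (27.1917, array([ 0.0198, -0.0005]), np.float64(0.1126), 0.0586, array([-7.7 ,  1.38,  7.99]))
0.053 (27.7, array([ 0.0173, -0.0008]), np.float64(0.113), 0.0527, array([ 1.45, -0.88,  4.05]))
0.049 (27.925, array([ 0.0158, -0.0008]), np.float64(0.1133), 0.0494, array([-1.95,  1.82,  8.96]))
0.046 (28.3917, array([ 0.0143, -0.0009]), np.float64(0.1133), 0.0461, array([-1.08,  0.67,  3.5 ]))
0.043 (28.6083, array([ 0.013 , -0.0011]), np.float64(0.1133), 0.0432, array([-3.59,  2.11,  6.14]))
0.04 (29.075, array([ 0.0114, -0.0011]), np.float64(0.1133), 0.0399, array([1.17, 0.54, 2.06]))
0.0375 (29.2917, array([ 0.0105, -0.0011]), np.float64(0.1135), 0.0376, array([-2.53,  1.56,  5.61]))
0.035 (29.7583, array([ 0.0097, -0.0011]), np.float64(0.1137), 0.0353, array([2.44, 0.99, 4.26]))
0.0325 (30.225, array([ 0.0097, -0.0011]), np.float64(0.1139), 0.0326, array([-0.55,  1.59,  6.55]))
0.03 (30.4417, array([ 0.0096, -0.0011]), np.float64(0.1138), 0.0304, array([-1.72,  0.69,  6.69]))
False (30.6917, array([ 0.0096, -0.0011]), np.float64(0.1138), 0.0303, array([ 4.79, -0.42,  1.18])) 0.001449999999999999
```

View pics/f1.png

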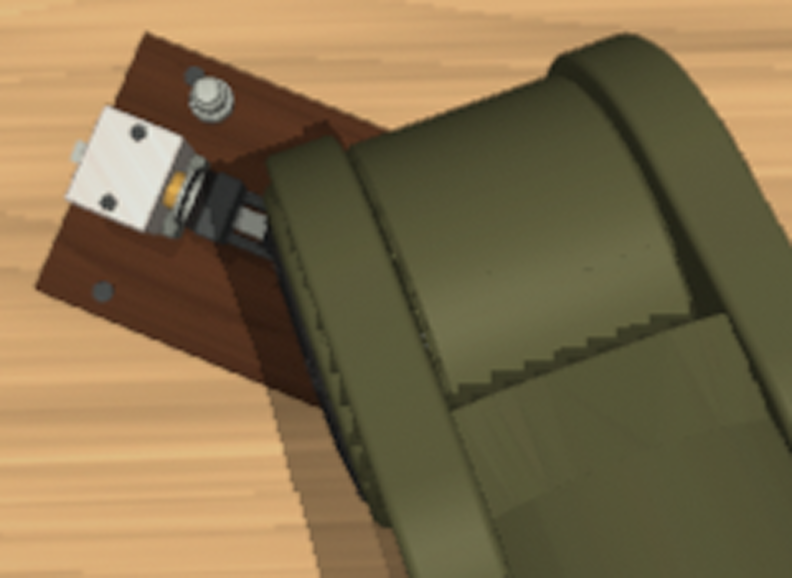

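```bash
python3 - <<'E'
from h import *
recenter(gxnow())
print(pump([.060,.054,.048,.043,.040,.0375,.035,.0325,.030,.0286],stall=.0012,gain=.0005),st(),gxnow())
overlay('top',None,'pics/g1.png')
E
```

```text
recentered (31.725, array([0.0254, 0.0001]), np.float64(0.1119), 0.0853, array([-0.91, -0.85, -0.3 ]))
0.06 (32.1, array([ 0.0245, -0.0003]), np.float64(0.1124), 0.0601, array([-2.29,  2.24,  5.04]))
0.054 (32.5833, array([ 0.0218, -0.0007]), np.float64(0.1128), 0.0544, array([-3.62,  2.08,  6.58]))
0.048 (33.0667, array([ 0.0193, -0.001 ]), np.float64(0.113), 0.0481, array([-0.44,  0.08,  4.51]))
0.043 (33.2917, array([ 0.0172, -0.0012]), np.float64(0.1129), 0.0432, array([-5.7 ,  0.16,  7.93]))
0.04 (33.775, array([ 0.0152, -0.0013]), np.float64(0.1131), 0.0401, array([ 3.7 , -0.49,  0.93]))
0.0375 (34.2833, array([ 0.016 , -0.0013]), np.float64(0.1131), 0.0379, array([-2.56,  1.43,  5.08]))
0.035 (34.75, array([ 0.0148, -0.0013]), np.float64(0.1132), 0.0354, array([2.34, 0.58, 3.44]))
0.0325 (35.2167, array([ 0.0144, -0.0014]), np.float64(0.1134), 0.0325, array([-3.06,  1.87,  7.44]))
0.03 (35.6833, array([ 0.0139, -0.0013]), np.float64(0.1134), 0.0303, array([ 4.37, -1.15,  0.26]))
0.0286 (36.15, array([ 0.0141, -0.0013]), np.float64(0.1134), 0.0286, array([-1.64,  1.45,  5.38]))
False (36.4, array([ 0.0141, -0.0013]), np.float64(0.1134), 0.0291, array([ 4.69, -0.44, -0.73])) 0.006549999999999999
```

View pics/g1.png

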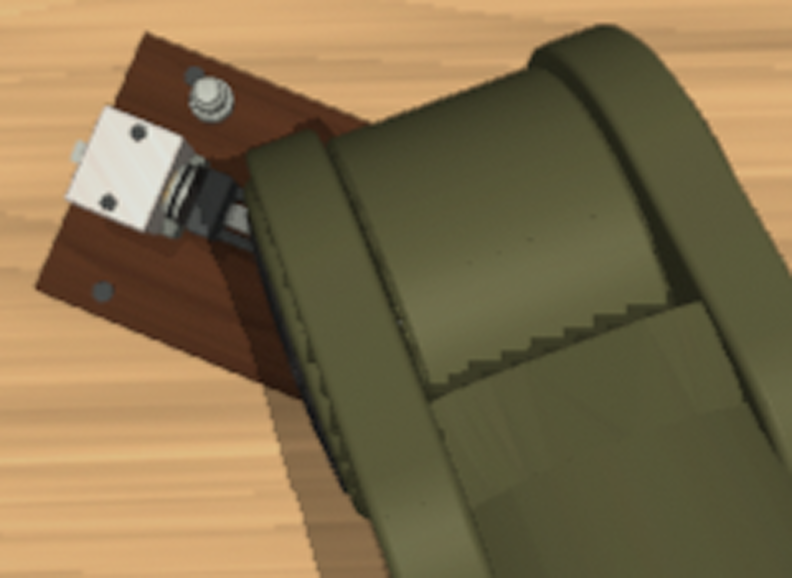

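```bash
python3 - <<'E'
from h import *
recenter(gxnow())
print(pump([.060,.054,.048,.0445,.0425,.0405,.0385,.0365,.0345,.0325,.0305,.029],stall=.0011,gain=.0004,fmin=2),st(),gxnow())
overlay('top',None,'pics/i1.png')
E
```

```text
recentered (37.4, array([0.0307, 0.0001]), np.float64(0.112), 0.0847, array([ 0.74, -0.44,  0.81]))
0.06 (37.775, array([ 0.0297, -0.0003]), np.float64(0.1124), 0.0602, array([-2.76,  1.55,  5.65]))
0.054 (38.2583, array([ 0.027 , -0.0006]), np.float64(0.1128), 0.0539, array([-4.73,  1.59,  6.86]))
0.048 (38.7417, array([ 0.0249, -0.0008]), np.float64(0.1134), 0.0477, array([-0.51,  1.73,  5.39]))
0.0445 (38.9583, array([ 0.0234, -0.0011]), np.float64(0.1131), 0.0448, array([-3.62,  1.24,  5.5 ]))
0.0425 (39.425, array([ 0.0223, -0.0012]), np.float64(0.1131), 0.0427, array([ 2.42, -0.05,  1.48]))
0.0405 (39.8917, array([ 0.0214, -0.0012]), np.float64(0.1132), 0.0404, array([-3.6 ,  1.95,  6.01]))
0.0385 (40.3583, array([ 0.0203, -0.0012]), np.float64(0.1133), 0.0386, array([1.66, 0.08, 1.22]))
0.0365 (40.575, array([ 0.0194, -0.0012]), np.float64(0.1134), 0.0366, array([-0.47,  1.66,  6.31]))
0.0345 (40.7917, array([ 0.0185, -0.0013]), np.float64(0.1136), 0.0345, array([-2.86,  2.11,  7.7 ]))
0.0325 (41.2583, array([ 0.0176, -0.0012]), np.float64(0.1138), 0.0329, array([2.7 , 0.04, 4.53]))
0.0305 (41.725, array([ 0.0172, -0.0012]), np.float64(0.1138), 0.0317, array([-1.43,  2.53,  6.96]))
STALL
True (41.725, array([ 0.0172, -0.0012]), np.float64(0.1138), 0.0317, array([-1.43,  2.53,  6.96])) 0.00835
```

View pics/i1.png

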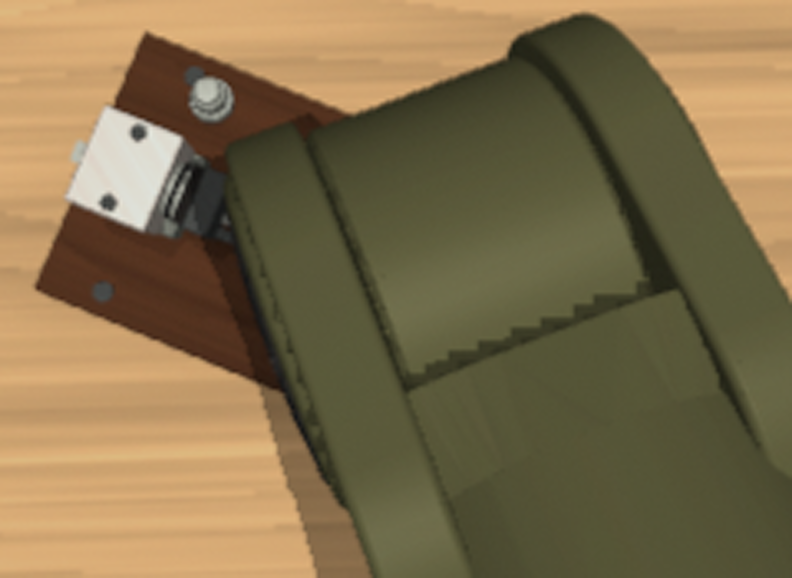

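```bash
python3 - <<'E'
from h import *
im=cv2.imread('pics/g1.png')[120:250,130:260];im2=cv2.imread('pics/i1.png')[120:250,130:260]
cv2.imwrite('pics/i2.png',cv2.resize(np.hstack([im,im2]),None,fx=3,fy=3,interpolation=cv2.INTER_CUBIC))
p=bot.snapshot('scene');f=p['frame'];cv2.imwrite('pics/i3.png',cv2.resize(f[165:235,260:340,::-1],None,fx=8,fy=8,interpolation=cv2.INTER_CUBIC))
E
```

```text
(no output)
```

View pics/i2.png

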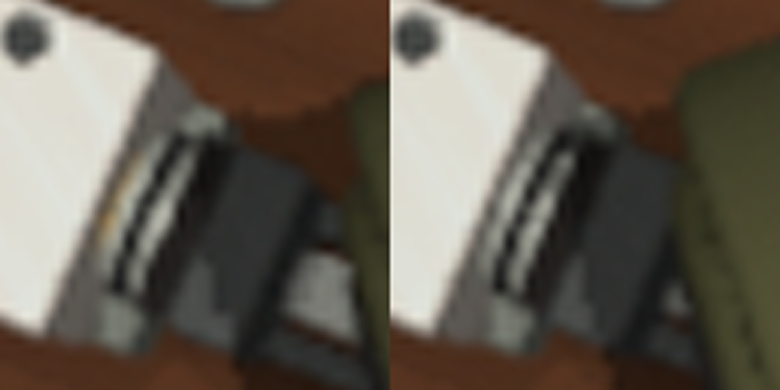

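View pics/i3.png

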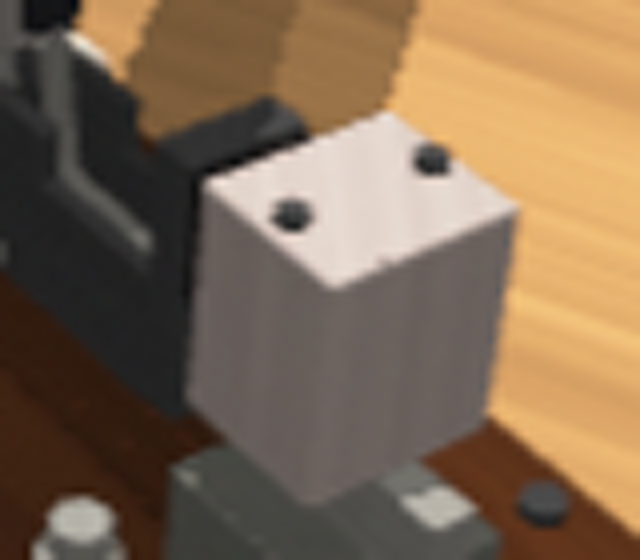

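```bash
python3 - <<'E'
from h import *
c=np.array(bot.sense()['position']);bot.move_straight(c-ex*.0005,.05);print(st())
for w in(.0300,.0292):
    bot.command_gripper(w,20);print(w,st());bot.sleep(.15);print(st(),gxnow())
overlay('top',None,'pics/j1.png')
im=cv2.imread('pics/i1.png')[120:250,130:260];im2=cv2.imread('pics/j1.png')[120:250,130:260]
cv2.imwrite('pics/j2.png',cv2.resize(np.hstack([im,im2]),None,fx=3,fy=3,interpolation=cv2.INTER_CUBIC))
E
```

```text
(42.075, array([ 0.0169, -0.0012]), np.float64(0.114), 0.0309, array([2.99, 1.04, 4.58]))
0.03 (42.2917, array([ 0.0169, -0.0012]), np.float64(0.114), 0.0312, array([2.74, 0.4 , 4.36]))
(42.4417, array([ 0.0168, -0.0012]), np.float64(0.1139), 0.0312, array([1.87, 0.56, 4.13])) 0.008199999999999999
0.0292 (42.6583, array([ 0.0168, -0.0012]), np.float64(0.114), 0.0311, array([3.22, 0.4 , 4.67]))
(42.8083, array([ 0.0168, -0.0012]), np.float64(0.1139), 0.0312, array([3.53, 0.38, 5.66])) 0.008199999999999999
```

View pics/j2.png

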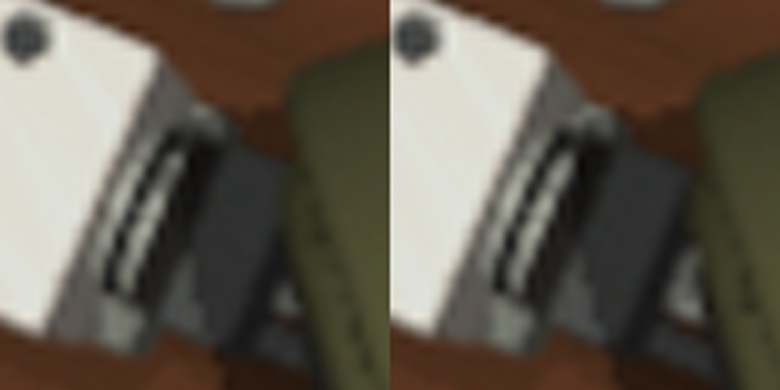

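```bash
python3 - <<'E'
from h import *
p=bot.snapshot('top')
def loc(u,v,z):
    w=at_z(p,u/3.3+160,v/3.3+155,z);return (R2(t[2]).T@(w[:2]-t[:2])).round(4)
print('block top edge',loc(183,140,.14),loc(148,232,.14),loc(165,185,.14),'front',loc(104,107,.14),loc(68,197,.14))
f=lambda a,b:(130+(a-390)/3,120+b/3)
print('flange block-side edge, mid top',loc(*f(505,200),.127),loc(*f(492,245),.124),loc(*f(530,150),.124))
print('flange pad side',loc(*f(545,215),.127),loc(*f(518,275),.124))
# expected outline of home flange and 2mm short
for xs in(.0,.002,.004):
  pass
E
```

```text
block top edge [ 0.1334 -0.0247] [0.1316 0.0244] [ 0.1329 -0.0004] front [ 0.1768 -0.0251] [0.1756 0.0234]
flange block-side edge, mid top [ 0.1328 -0.0005] [0.1322 0.0074] [ 0.1325 -0.0101]
flange pad side [ 0.1254 -0.0007] [0.1261 0.0104]
```

Seated: the width sticks at 31.2 mm, short of the full stop at 28.7, and the flange's inner edge (x=0.1328) lies on the block face (x=0.1327). I now let go and move to the paddle.

```bash
python3 - <<'E'
from h import *
gx=gxnow()
bot.command_gripper(.085,20)
c=st()[1]
bot.move_straight(Wp(gx+.022,0,.112),.1)
bot.move_straight(Wp(gx+.022,0,.172),.15)
gx=.008
bot.move_ptp(Wp(gx-.032,0,.172),down(t[2]-np.pi/2))
bot.command_gripper(0.0,20);print(st())
overlay('scene',gx,'pics/k1.png');overlay('top',gx,'pics/k2.png')
E
```

```text
(46.3667, array([-0.024,  0.   ]), np.float64(0.172), -0.0001, array([-0.75,  0.89,  0.2 ]))
```

View pics/k1.png

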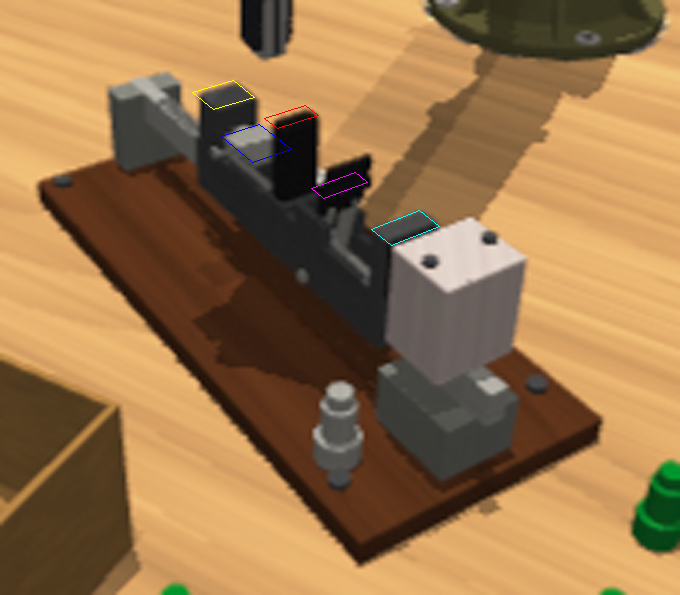

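View pics/k2.png

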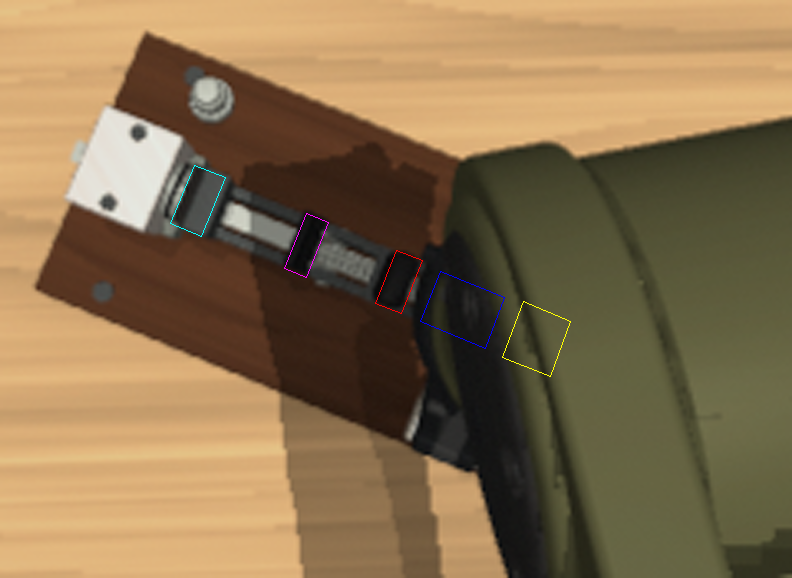

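```bash
python3 - <<'E'
from h import *
gx=.008
bot.move_straight(Wp(gx-.032,0,.115),.12);print(st())
print(bot.move_straight(Wp(gx-.032,0,.1035),.025,force_limit=12),st())
print(bot.move_straight(Wp(gx-.032,0,.0995),.02,force_limit=9),st())
overlay('scene',None,'pics/l1.png')
E
```

```text
(47.0917, array([-0.0238, -0.0002]), np.float64(0.1153), -0.0001, array([-0.99,  0.16,  0.53]))
False (47.7, array([-0.0227, -0.0006]), np.float64(0.1043), 0.0001, array([ 3.99, -1.06,  4.55]))
False (48.05, array([-0.023 , -0.0005]), np.float64(0.1001), 0.0002, array([ 4.5 , -0.48,  5.25]))
```

View pics/l1.png

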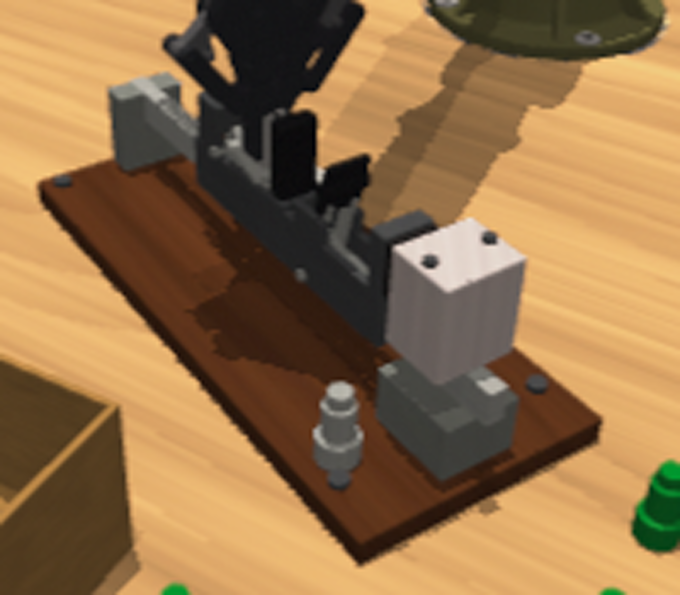

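```bash
python3 - <<'E'
from h import *
gx=.008
print(bot.move_straight(Wp(gx-.032-.020,0,.0990),.04,force_limit=18),st())
overlay('scene',None,'pics/m1.png')
E
```

```text
False (48.75, array([-0.044 , -0.0004]), np.float64(0.0993), 0.0003, array([ 2.18, -1.77,  3.39]))
```

View pics/m1.png

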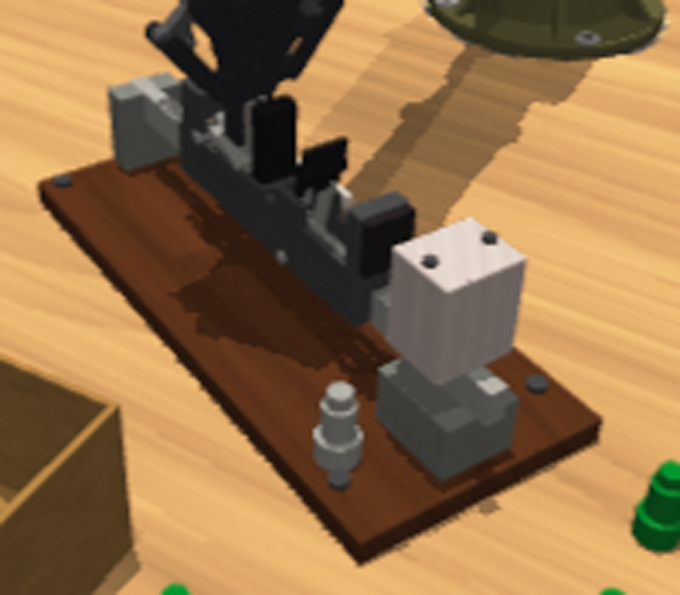

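The head slides back with the fingers. I continue to the rear stop.

```bash
python3 - <<'E'
from h import *
print(bot.move_straight(Wp(-.044-.062,0,.0990),.04,force_limit=14),st())
overlay('scene',None,'pics/n1.png');overlay('top',None,'pics/n2.png')
E
```

```text
True (50.0333, array([-0.0929, -0.0003]), np.float64(0.1009), 0.0001, array([1.15, 0.36, 5.07]))
```

View pics/n1.png

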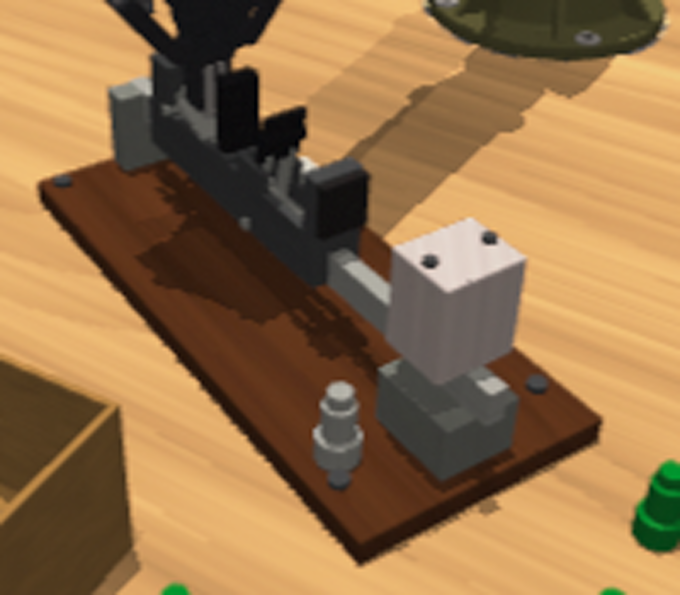

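View pics/n2.png

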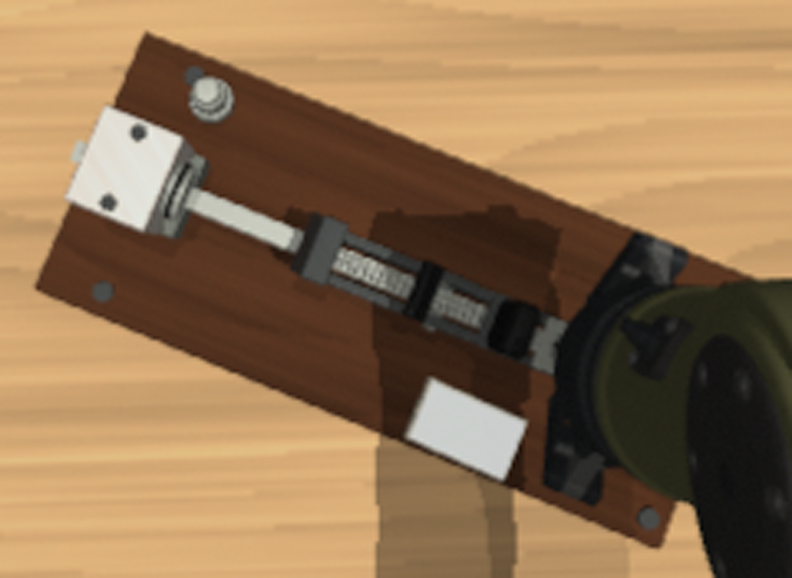

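```bash
python3 - <<'E'
from h import *
print(bot.move_straight(Wp(-.105,0,.0990),.02,force_limit=15),st())
overlay('top',-.058,'pics/o1.png');overlay('scene',-.058,'pics/o2.png')
E
```

```text
True (50.5833, array([-0.0932, -0.0003]), np.float64(0.1016), 0.0003, array([1.45, 1.27, 5.29]))
```

View pics/o1.png

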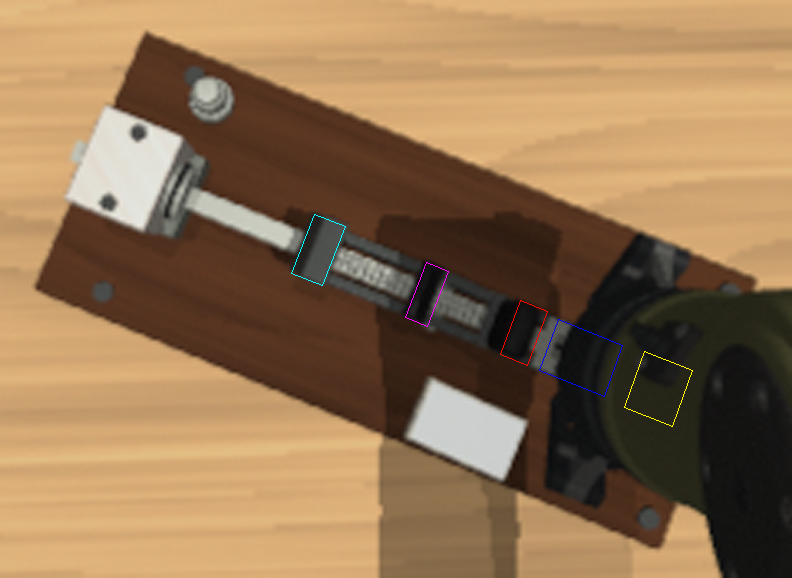

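View pics/o2.png

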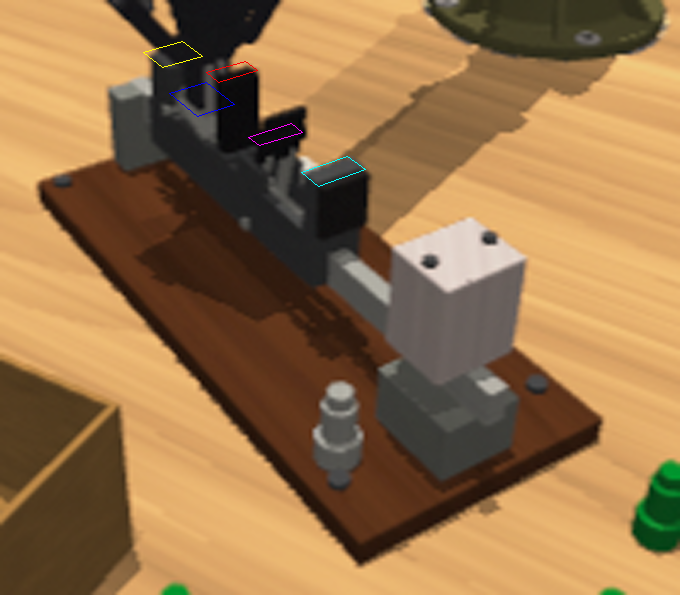

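```bash
python3 - <<'E'
from h import *
p=bot.snapshot('top')
def loc(u,v,z):
    w=at_z(p,u/3.3+160,v/3.3+155,z);return (R2(t[2]).T@(w[:2]-t[:2])).round(4)
for z in(.078,.1,.11):print(z,loc(722,368,z),loc(693,453,z),loc(757,380,z))
s=bot.sense();bot.move_straight(np.array(s['position'])-ex*.003-np.array([0,0,.001]),.02,force_limit=18);print(st())
# release: small forward-relief then up
c=np.array(bot.sense()['position'])
bot.move_straight(c+np.array([0,0,.03]),.05);print(st())
bot.move_straight(c+np.array([0,0,.09]),.15);
bot.move_ptp(np.array([.45,-.25,.3]),down(t[2]-np.pi/2));print(st())
overlay('top',-.0575,'pics/p1.png');overlay('scene',-.0575,'pics/p2.png')
E
```

```text
0.078 [-0.1784 -0.024 ] [-0.1791  0.0244] [-0.1983 -0.0251]
0.1 [-0.1707 -0.0227] [-0.1713  0.024 ] [-0.1899 -0.0238]
0.11 [-0.1672 -0.0222] [-0.1678  0.0239] [-0.186  -0.0232]
(51.1333, array([-0.0935, -0.0002]), np.float64(0.1015), -0.0003, array([ 8.48, -0.02,  8.21]))
(51.9, array([-0.0938,  0.0001]), np.float64(0.1311), -0.0002, array([-0.3 , -0.64,  0.01]))
(53.4, array([-0.2998, -0.0505]), np.float64(0.2987), 0.0003, array([ 0.46,  0.24, -0.15]))
```

View pics/p1.png

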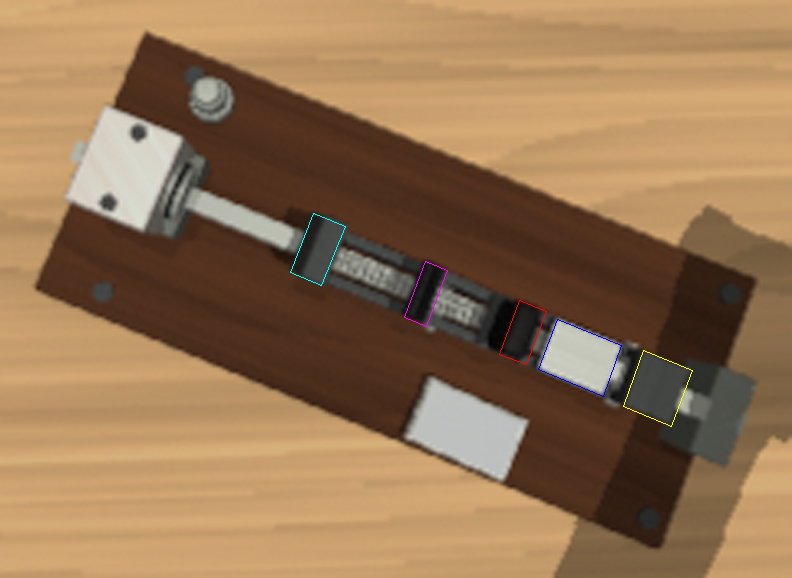

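View pics/p2.png

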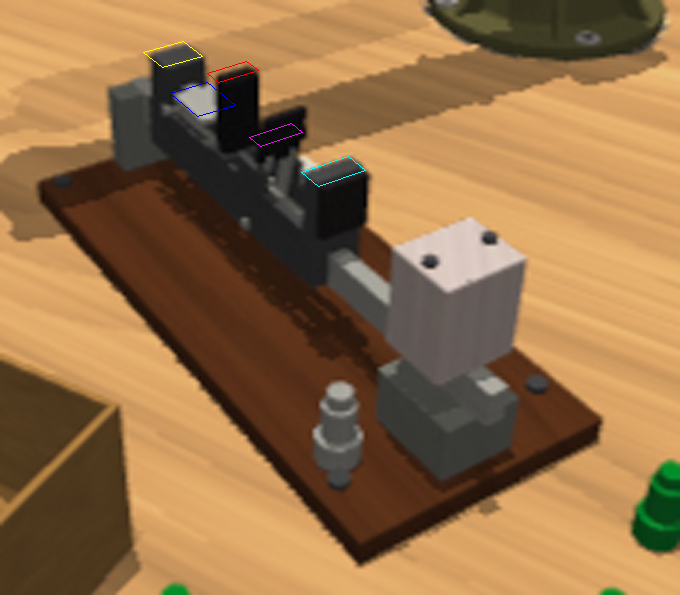

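```bash
python3 - <<'E'
from h import *
p=bot.snapshot('top');f=p['frame']
def loc(u,v,z):
    w=at_z(p,u/3.3+160,v/3.3+155,z);return (R2(t[2]).T@(w[:2]-t[:2])).round(4)
print(loc(685,358,.018),loc(662,440,.018))
for z in(.06,.066,.078):print(z,loc(722,368,z),loc(693,453,z))
cv2.imwrite('pics/q1.png',cv2.resize(f[250:310,330:400,::-1],None,fx=10,fy=10,interpolation=cv2.INTER_CUBIC))
q=bot.snapshot('scene')['frame'];cv2.imwrite('pics/q2.png',cv2.resize(q[120:175,190:260,::-1],None,fx=10,fy=10,interpolation=cv2.INTER_CUBIC))
E
```

```text
[-0.1772 -0.0246] [-0.1808  0.0253]
0.06 [-0.1848 -0.025 ] [-0.1855  0.0247]
0.066 [-0.1827 -0.0246] [-0.1833  0.0246]
0.078 [-0.1784 -0.024 ] [-0.1791  0.0244]
```

View pics/q1.png

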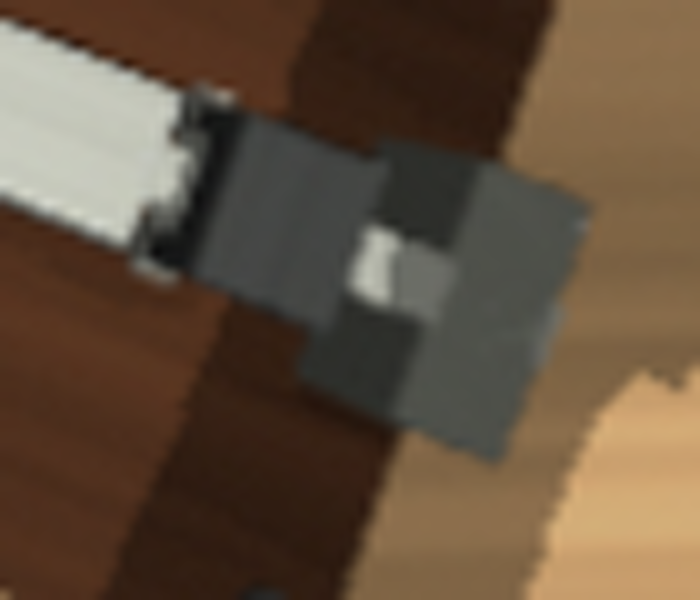

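View pics/q2.png

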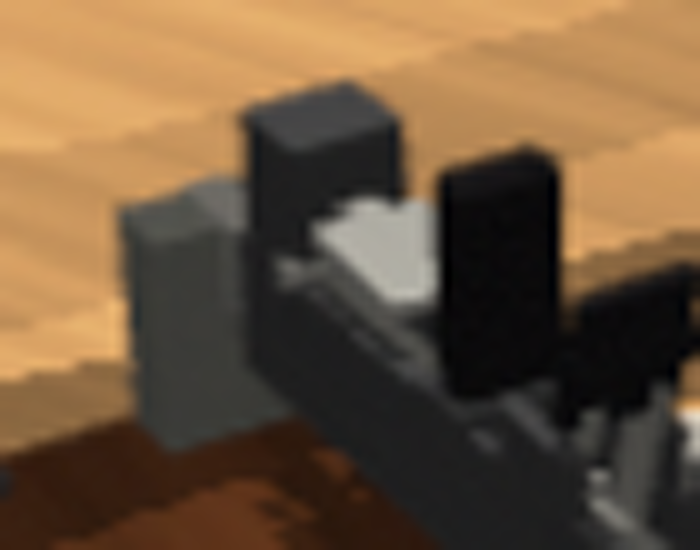

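The head stopped against about 15 N, but bar still shows between it and the rear post. There is time to check that this was the rear stop and not a caught tooth, so I'll press again with the lever surely down.

```bash
python3 - <<'E'
from h import *
gx=-.0575;x=gx-.030
bot.move_ptp(Wp(x,0,.155),down(t[2]-np.pi/2))
bot.move_straight(Wp(x,0,.112),.12);print(st())
print(bot.move_straight(Wp(x,0,.0985),.03,force_limit=14),st())
print(bot.move_straight(Wp(x-.012,0,.0985),.03,force_limit=16),st())
overlay('top',-.0575,'pics/r1.png')
c=np.array(bot.sense()['position'])
bot.move_straight(c+np.array([0,0,.03]),.06);print(st())
bot.move_straight(c+np.array([0,0,.09]),.2)
bot.move_ptp(np.array([.45,-.25,.3]),down(t[2]-np.pi/2));print(st())
overlay('top',-.0575,'pics/r2.png');overlay('scene',-.0575,'pics/r3.png')
E
```

```text
(55.1333, array([-0.088 , -0.0006]), np.float64(0.1124), -0.0002, array([-0.05,  0.1 , -0.1 ]))
False (55.7333, array([-0.0854, -0.001 ]), np.float64(0.0994), -0.0002, array([ 6.43, -0.97,  5.07]))
False (56.2833, array([-0.0936, -0.0013]), np.float64(0.1009), -0.0005, array([11.92,  1.05,  9.71]))
(57.0333, array([-0.0941, -0.001 ]), np.float64(0.1305), -0.0002, array([ 0.41, -0.16, -0.55]))
(58.4333, array([-0.2997, -0.0505]), np.float64(0.2987), -0.0002, array([ 0.76,  0.08, -0.38]))
```

View pics/r2.png

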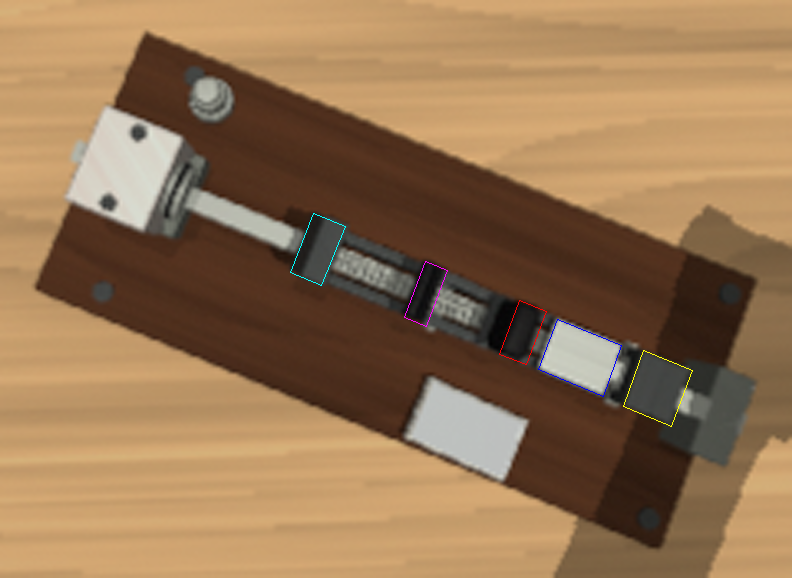

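View pics/r3.png

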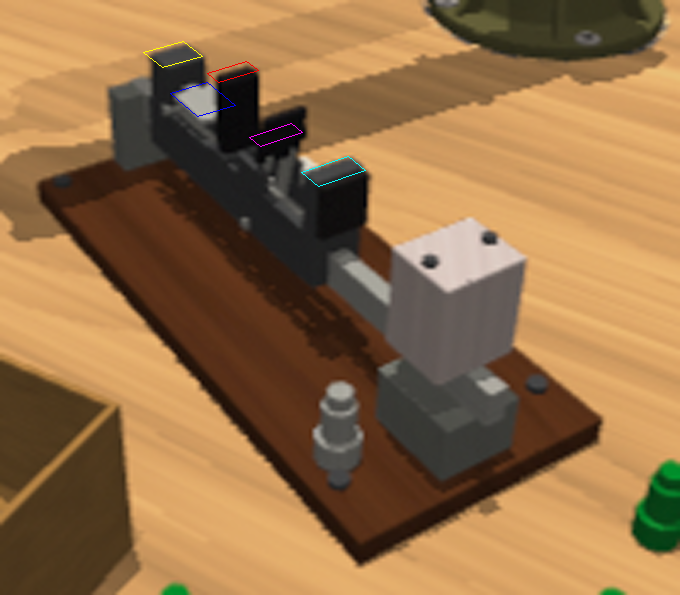

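The head did not move under 12 N of backward push with the lever down, so it is at the rear stop. Flange, spare sensor and box look unchanged. Handing in.

```bash
python3 - <<'E'
from h import *
print(st());bot.finish_job()
E
```

```text
(58.5333, array([-0.2994, -0.0505]), np.float64(0.2989), -0.0003, array([ 0.03, -0.16, -0.16]))
the job is handed in; nothing more can be done
```

The sensor is home in its holder, the jaw is back at its rear stop, and I handed the job in at 58.5 s with the robot clear of everything.

**Pressing in:** I pumped the trigger seven times at the gentlest grip (20 N). On the seventh the trigger stopped stiff at 31 mm over the outsides of grip and trigger, short of the 29 mm of a full squeeze. Two small further squeezes, still capped at 20 N, did not move it, so I stopped. The picture puts the flange's inner edge on the block's face, to within about 1 mm.

**Releasing:** I pressed the release lever with about 5 N, kept it down and slid the head back until it blocked, then let go.

**Last checks:**
- **Sensor:** it looks unchanged after the release.
- **Jaw:** some bar still shows between the head and the rear post, which made me doubt the stop. I pressed the lever and pushed back once more; the head did not move under about 12 N. The given 75 mm maximum travel also rules out the head reaching the post.
- **Spare sensor and box:** neither appears to have moved in the before and after pictures.
- **Slow pumps:** two of the later pumps advanced the head only 4 to 5 mm instead of 9 or more.

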